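Break the seal of a plaster mould case with a wedge

ROBOT

A 6-joint arm with a two-finger parallel gripper is mounted at the origin on a cart in front of the work surface, level with it; the furniture and walls round the work are solid. World frame = base frame: x ahead of the robot, y to its left, z up, the work surface at z = 0. Lengths are in mm, angles in rad, forces in N, time in s.
With the tool pointing down it reaches from about 350 to 950 mm from the base axis. Payload 17.4 kg.
Tool frame: the origin (TCP) lies midway between the tips of the shut fingers; the grasp point (between the pads) lies 19 mm behind it; y points along the fingers, z is the direction in which the jaws open and shut, and the axes are right-handed (so a half turn about y gives the same grasp; the last joint's range is limited). The gripper opens to 93 mm and grips with 3 to 60 N. Pads are 15 mm wide; open, the fingers measure 128 mm over their backs; the gripper's body (75 mm by 188 mm) begins 65 mm behind the grasp point.
Start: joints at [1.238, 0.116, 1.442, -0, 1.584, -0.038], TCP at [196.128, 645.884, 218.646] pointing down, gripper open.
Joint ranges: [-2.83, 2.83], [-0.83, 2.19], [0.07, 2.5], [-1.14, 4.28], [0.01, 3], [-2.97, 2.97]. Speed limits (rad/s): [1.89, 1.89, 2.22, 3.14, 3.14, 3.14].

INTERFACE

Orientations are given as a 3x3 rotation matrix whose columns are the frame's x, y, z axes.
In Python, from workcell import env gives the robot as it stands.
- The arm moves only by the tool drive_tool, never from a script. Its argument "targets" is text: rows parted by semicolons, each of 7 numbers parted by spaces: the shift along the tool's x, y, z in m, then the turn, a rotation vector about the tool's x, y, z in rad, then the closure, from -1 (fully open) to 1 (shut), so that 0 is half open. A call has 1 to 12 rows; each row is the pose to reach, as a shift and turn from the pose commanded when the call began, along the tool's axes at that moment; what a row does not reach only later rows make up. A row lasts 1/8 s, in which the tool goes at most 62.5 mm and 10.7 degrees, less where a joint would pass 70% of its speed; a pose out of reach is approached as far as the arm can. A call with a gripper value outside its range is refused whole. The fingers move at their own pace and stop on an object; "squeeze" is the grip in N (left out, the last holds). Time passes only in rows, so rows that repeat a pose let the fingers close. It gives the time, the measured TCP pose, the force and the opening at its end, in the units of the state.
- env.get_state(): the state, without advancing time (a new reading comes with each control period).
- env.grab_frame(name): name is "scene" or "top"; returns the picture (384x512x3 uint8, red, green, blue); there is no depth.
- env.camera_params(name): a dict with "K" (3x3 intrinsics, pixels), "k1" (the pictures are not rectified: a ray, as slopes to the right and down, at radius r is drawn at 1 + k1 r^2 times it, then the intrinsics apply), "extrinsics" (4x4, takes a point from world to camera coordinates). Camera axes: x right, y down, z forward; pixel columns grow to the right and rows downward; lengths in mm; the calibration is good to about 2 mm. A picture is of the moment at which its call begins. camera_params takes no time and is no camera call.
- env.finish_job(): hands the job in, once; it reports no verdict.
The state is a dict: "clock": time; "q": joint angles; "dq": joint speeds; "tau": joint torques, N m; "eef_pos": TCP position; "orientation": TCP orientation; "force": force on the tool from outside, world axes, zero at the start; "wrist_torque": the same for the moment, N m; "width": finger opening in mm.
Only numpy, scipy, OpenCV 4.12 (cv2) and the standard library are available. Lean on these libraries where they do the work, as an engineer would, in place of code of your own. Each camera call takes 0.05 s, during which the arm holds its last target.

TASK

The plaster case on the plywood moulding board has set and has to be eased off the board. Lift the steel press yoke off it by its rubber grip and swing it back gently until it lies on its stop, then take the wooden wedge and push it, thin edge first and flat on the board, into the slot in the middle of the case's front edge until that edge has just come off the board, a gap of about 4 mm. Move the case with the wedge only, not with the gripper, leave the things round about alone, and finish while still gripping the wedge there so that the case stays up on it.

Things in the scene. Friction and masses are not known exactly. Their poses are not given: they have to be found in the camera images.
- yoke (a joint): hinge of the press yoke, a flat steel frame (two arms, front grip bar, cross strap with a screw foot resting on the case). 0 = level, foot on the case; grows as the front is lifted; 1.9 = on its stop, leaning 0.33 rad beyond upright, where it stays by its weight (above about 1.65; it falls back to the case below about 1.6). Damped hinge; about 3 N at the bar lift it.
- yoke_grip (a point): centre of the yoke's black rubber grip, a round bar 15 mm in diameter along this point's y axis; rubber 100 mm long, bar 160 mm between the arms. At the start 110 mm above the bench, in front of the case, 40 mm higher than its top. It moves on an arc of 150 mm radius about yoke_hinge and can turn in the fingers.
- yoke_hinge (a point): middle of the yoke's hinge axis, 110 mm above the bench, fixed to the board. Its axes are the board's: x points from the case's front to its back and on to the hinge, y along the hinge axis, z up. With joint value q the grip bar is at x = -150 cos(q), z = +150 sin(q) mm from here.
- board_top (a point): centre of the upper face of the plywood moulding board, 250 (x) x 210 (y) mm, top 18 mm above the bench; fixed. x points from the front edge (robot side) to the hinge brackets. Cleats 10 mm high stand 2 mm behind the case and 2 to 3 mm beside it and keep it from sliding. The case's front is 37 mm before this centre, so 88 mm of board lie clear before it.
- case_front (a point): middle of the lower front edge of the white plaster case, 105 (x) x 130 (y) x 52 (high) mm, about 0.62 kg. Its height above board_top is the gap: 0 while the case lies flat. When wedged, the case tips about its lower back edge, which stays on the board.
- case_back (a point): middle of the lower back edge of the case (rests on the board throughout)
- slot_mouth (a point): centre of the mouth of the pry slot in the middle of the case's lower front edge: open downwards and to the front, 50 mm wide (y), 9 mm high from the board, 55 mm deep. x points into the slot, y across it, z up. The wedge begins to lift the case when its thin edge is 24 mm in, then 1 mm for each 4 mm more (41 mm in for a 4 mm gap); the push takes 5 to 15 N.
- wedge_grip (a point): grip place of the light brown wooden wedge, mid-width, 22 mm from its thick end, 9 mm above its flat underside. x points to the thin edge, z up, y across. The wedge is 85 mm long, 30 mm wide, 3 mm thick at the thin edge rising evenly to 24 mm at the thick end (18.6 mm here), about 45 g, and lies flat on the bench at the start.
- wedge_tip (a point): middle of the wedge's thin edge, at its underside, 63 mm from wedge_grip along x
- toe_bone: small fossil toe bone, 67x82x30 mm, origin under its centre; bystander
- brush: flat dust brush with a plain wooden handle, 163 mm long; bystander
- consolidant_bottle: brown bottle with black cap, 54 mm across, 105 mm high; bystander
Mind the look-alikes: they are no part of the job. Leave any blue, orange or turquoise look-alike of the part that bears wedge_grip alone.

How it is judged:
By the outcome, as a careful person would: the job done as asked, in the order asked, and still so for the second after the job is handed in, while the arm keeps its last pose, push and grip.
It also fails if it takes over 61 s, if anything falls off the work surface, if the arm or the gripper's body presses on something with over 40 N, if the wrist force passes 120 N, or if a joint passes its speed limit or range.

## Working session

There is one attempt and no reset: what is moved stays moved. The work goes in short steps, Python scripts to look and compute and a tool call to move; the robot and the scene stay as the last step left them, time stands still between calls to the robot, and variables do not carry over. Pictures are saved under pics/ and viewed, and the job is handed in when it is done.

Besides the shell and the picture viewer there is one more tool, called after "Emit:" as name(argument=value, ...), one argument or row to a line, values as JSON. drive_tool: Moves the arm, as the interface text tells. Its arguments: {"type":"object","properties":{"targets":{"type":"string"},"squeeze":{"type":"number"}},"required":["targets"]}

```bash
ls; mkdir -p pics
python3 - <<'E'
from workcell import env
import cv2,numpy as np
np.set_printoptions(precision=4,suppress=True)
print(env.get_state())
for n in("scene","top"):
    im=env.grab_frame(n); cv2.imwrite(f"pics/{n}0.png",im[:,:,::-1])
    print(n,env.camera_params(n))
E
```

```text
pics
{'clock': 0.0, 'q': array([ 1.2382,  0.1165,  1.4423, -0.    ,  1.584 , -0.0378]), 'dq': array([ 0.0007,  0.    ,  0.0011, -0.0005,  0.001 ,  0.0022]), 'tau': array([  0.0029, -72.1275, -62.2608,   0.0782,   0.0237,  -0.0001]), 'eef_pos': array([196.0663, 645.6736, 217.908 ]), 'orientation': array([[ 0.9569, -0.0003,  0.2906],
       [-0.2906, -0.0011,  0.9569],
       [-0.    , -1.    , -0.0012]]), 'force': array([-0.1184,  0.4317, -0.6108]), 'wrist_torque': array([0.0288, 0.0289, 0.0417]), 'width': 92.62478920205886}
scene {'K': array([[417.2305,   0.    , 258.7268],
       [  0.    , 417.2305, 199.7651],
       [  0.    ,   0.    ,   1.    ]]), 'k1': -0.12494743559882475, 'extrinsics': array([[   0.8313,   -0.5552,   -0.0265, -416.9853],
       [  -0.2611,   -0.3479,   -0.9004,  279.7829],
       [   0.4907,    0.7555,   -0.4342,  871.2859],
       [   0.    ,    0.    ,    0.    ,    1.    ]])}
top {'K': array([[351.3431,   0.    , 258.047 ],
       [  0.    , 351.3431, 184.1073],
       [  0.    ,   0.    ,   1.    ]]), 'k1': -0.019499950582136678, 'extrinsics': array([[  0.0047,  -1.    ,   0.0052, 111.7147],
       [ -0.981 ,  -0.0057,  -0.1939, 598.5037],
       [  0.194 ,  -0.0041,  -0.981 , 875.3458],
       [  0.    ,   0.    ,   0.    ,   1.    ]])}
```

View pics/scene0.png

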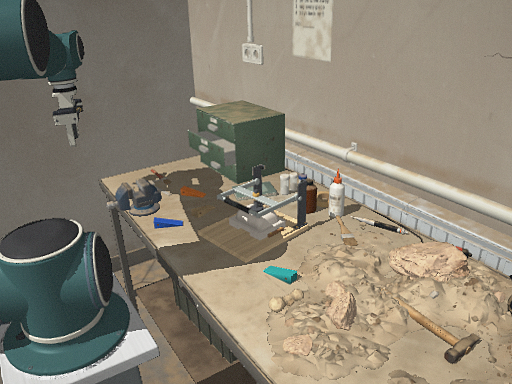

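View pics/top0.png

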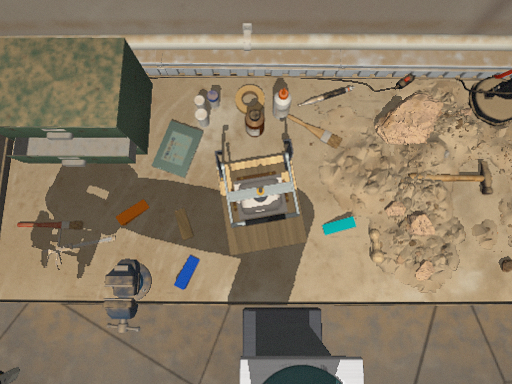

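The top view shows the yoke and case near (260,190), blue, orange and turquoise look-alikes, and a brown wedge candidate at (183,223) in shadow. I'll zoom in next.

Run:
```python
import cv2
im=cv2.imread("pics/top0.png")
cv2.imwrite("pics/top0a.png",cv2.resize(im[120:270,200:320],None,fx=5,fy=4.0*1.25/1.25 and 5,interpolation=cv2.INTER_CUBIC)[:600] if 0 else cv2.resize(im[135:255,205:325],None,fx=5,fy=5,interpolation=cv2.INTER_CUBIC))
cv2.imwrite("pics/top0b.png",cv2.resize(im[170:270,80:220],None,fx=5.5,fy=5.5,interpolation=cv2.INTER_CUBIC))
im=cv2.imread("pics/scene0.png")
cv2.imwrite("pics/sc0a.png",cv2.resize(im[155:275,140:330],None,fx=4.2,fy=4.2,interpolation=cv2.INTER_CUBIC))
```

```text
(no output)
```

View pics/top0a.png

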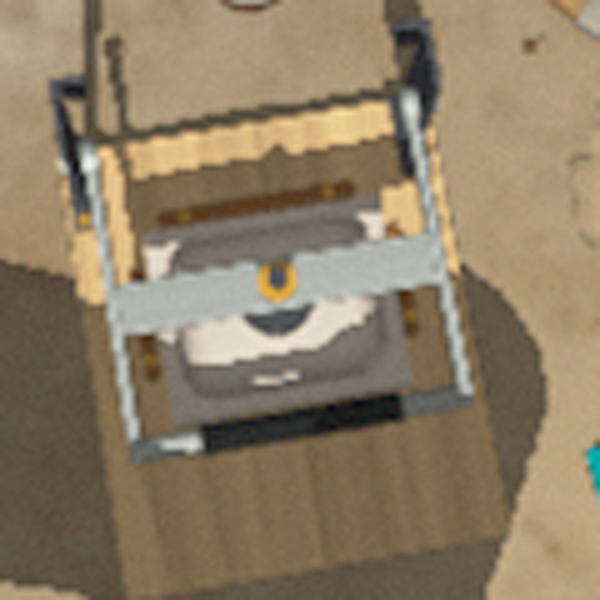

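View pics/top0b.png

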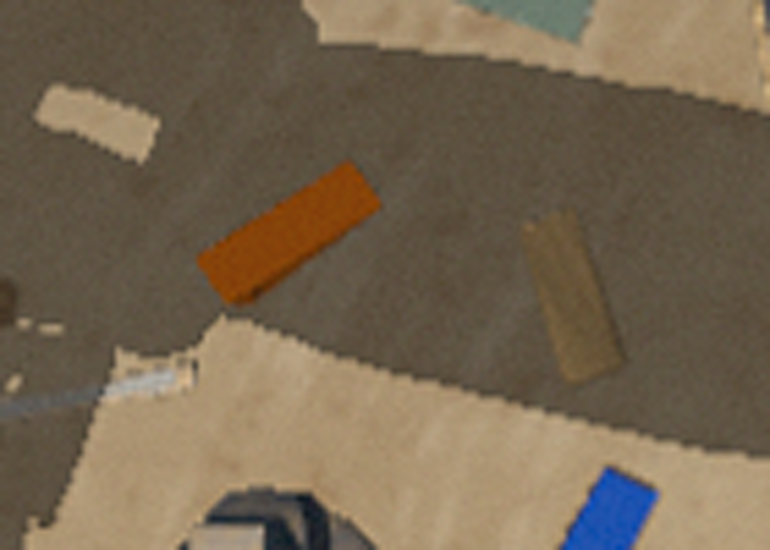

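View pics/sc0a.png

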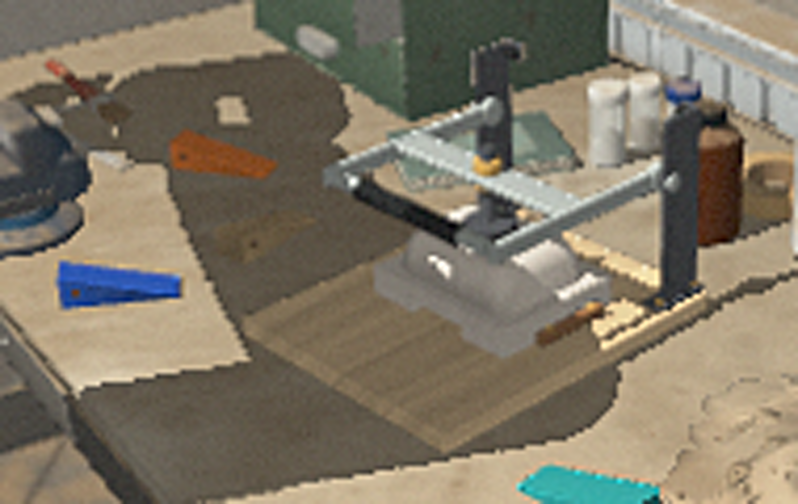

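The brown wedge lies with its thin edge away from the robot: in the scene crop its thick end is near (245,250) and its thin end near (310,217). Next I'll take finer crops for measuring.

```bash
cat > h.py <<'E'
import cv2,numpy as np
from workcell import env
np.set_printoptions(precision=2,suppress=True)
P={n:env.camera_params(n) for n in("scene","top")}
def ray(n,uv):
    p=P[n];E=p["extrinsics"];R=E[:3,:3];c=-R.T@E[:3,3]
    x=cv2.undistortPoints(np.float64([[uv]]),p["K"],np.array([p["k1"],0,0,0]))[0,0]
    d=R.T@np.r_[x,1];return c,d/np.linalg.norm(d)
def onz(n,uv,z):
    c,d=ray(n,uv);return c+d*(z-c[2])/d[2]
def proj(n,X):
    p=P[n];E=p["extrinsics"]
    return cv2.projectPoints(np.float64([X]),cv2.Rodrigues(E[:3,:3])[0],E[:3,3],p["K"],np.array([p["k1"],0,0,0]))[0][0,0]
def tri(a,b):
    (c1,d1),(c2,d2)=ray("scene",a),ray("top",b)
    s=np.linalg.lstsq(np.c_[d1,-d2],c2-c1,rcond=None)[0]
    A,B=c1+s[0]*d1,c2+s[1]*d2;return (A+B)/2,np.linalg.norm(A-B)
def crop(src,dst,x0,y0,x1,y1,f,gain=1.0):
    im=cv2.imread(src)[y0:y1,x0:x1]
    im=np.clip(im*gain,0,255).astype(np.uint8)
    im=cv2.resize(im,None,fx=f,fy=f,interpolation=cv2.INTER_CUBIC)
    for i in range(0,x1-x0,10): cv2.putText(im,str(x0+i),(int((i+.5)*f),9),0,.33,(0,255,0),1); cv2.line(im,(int((i+.5)*f),10),(int((i+.5)*f),15),(0,255,0))
    for i in range(0,y1-y0,10): cv2.putText(im,str(y0+i),(0,int((i+.5)*f)),0,.33,(0,255,0),1); cv2.line(im,(22,int((i+.5)*f)),(28,int((i+.5)*f)),(0,255,0))
    cv2.imwrite(dst,im)
E
python3 - <<'E'
from h import *
crop("pics/scene0.png","pics/s1.png",210,180,310,250,8,1.7)
crop("pics/scene0.png","pics/s2.png",180,195,230,225,15,2)
crop("pics/top0.png","pics/t1.png",210,150,310,225,8,1.5)
crop("pics/top0.png","pics/t2.png",165,200,205,245,13,2)
E
```

```text
(no output)
```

View pics/s1.png

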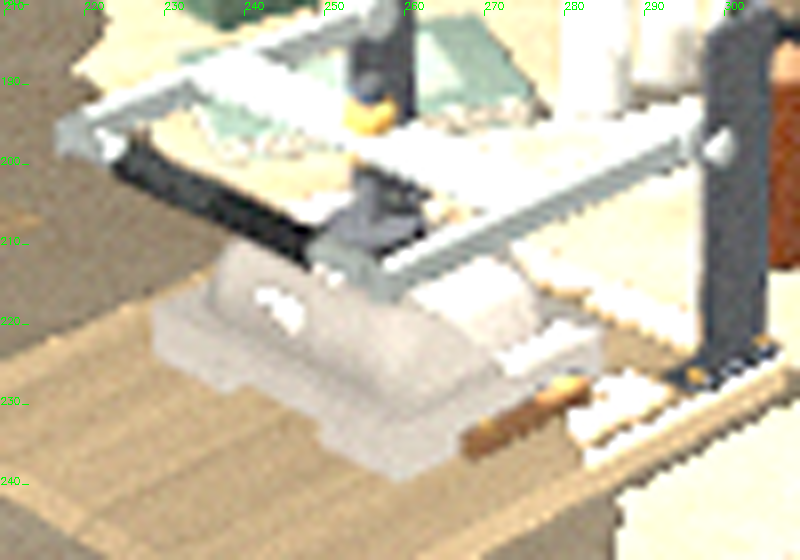

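View pics/s2.png

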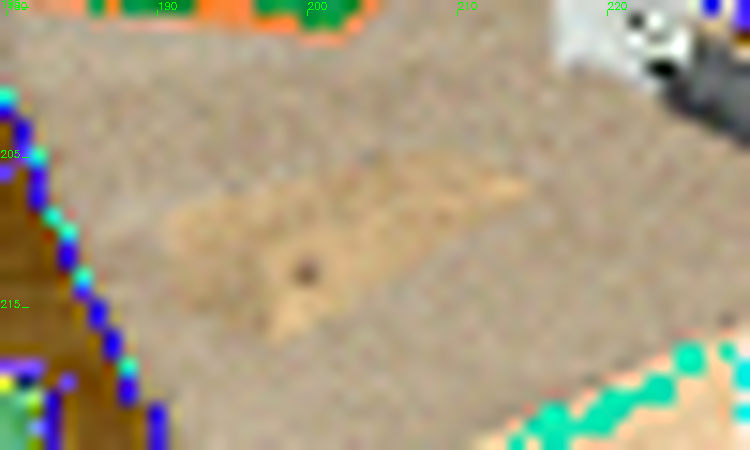

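View pics/t1.png

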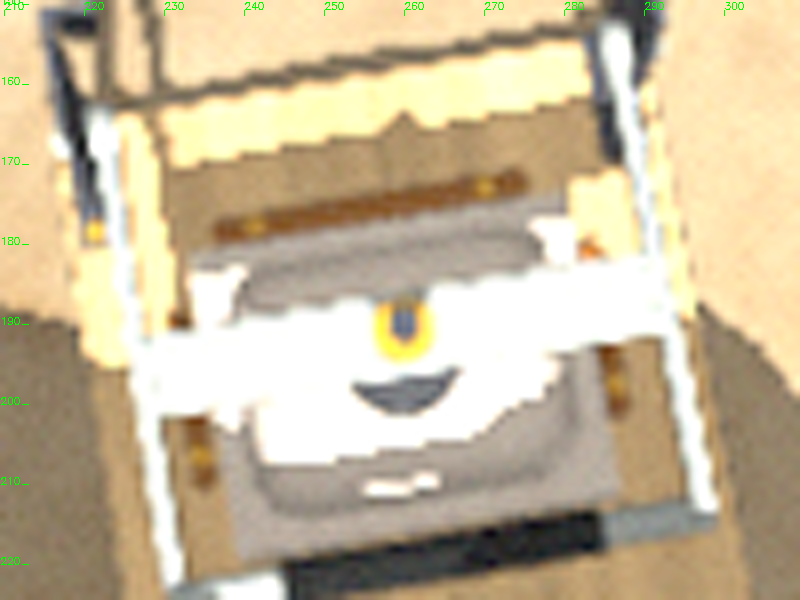

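View pics/t2.png

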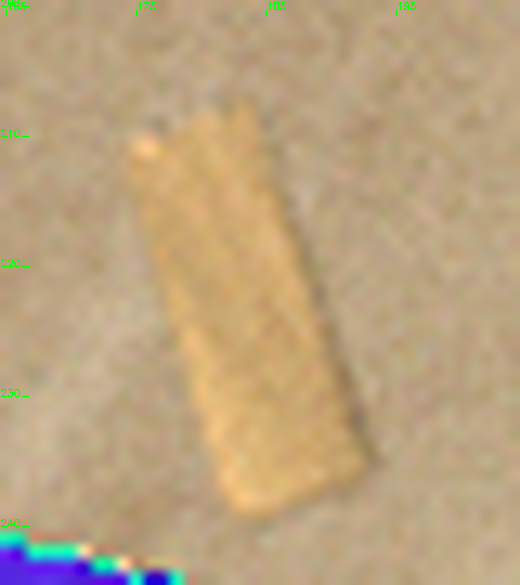

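Run:
```python
from h import *
for n in P: print(n,ray(n,(256,192)))
im=cv2.imread("pics/top0.png")
for n,box in(("top",(240,205,290,232)),("scene",(215,190,260,220))):
    im=cv2.imread(f"pics/{n}0.png");x0,y0,x1,y1=box
    m=np.zeros(im.shape[:2],np.uint8);m[y0:y1,x0:x1]=(im[y0:y1,x0:x1].max(2)<42)*255
    k,l,st,ce=cv2.connectedComponentsWithStats(m)
    i=1+st[1:,4].argmax();print(n,st[i],ce[i]);pts=np.argwhere(l==i)[:,::-1].astype(np.float32)
    print(cv2.minAreaRect(pts), cv2.fitLine(pts,cv2.DIST_L2,0,.01,.01).ravel())
print("wedge top thin",onz("top",(174.65,211),3),onz("top",(183.7,207.6),3),"thick",onz("top",(182.6,238.7),24),onz("top",(193,234.9),24))
print("wedge tri thin R",tri((214.5,207.0),(183.7,207.6)),"thickR",tri((197,210.8),(193,234.9)),"thickL",tri((190.8,208.8),(182.6,238.7)))
print("scene thin",onz("scene",(214.5,207),0), "thick bot R",onz("scene",(197.8,217.2),0))
print("case scene",onz("scene",(228.9,223.3),18),onz("scene",(259.5,239.3),18),"slot",onz("scene",(239.5,228.3),18))
print("case top z18",onz("top",(239.1,219.5),18),onz("top",(286.8,211.4),18))
```

```text
scene (array([  -7.83, -792.39,  619.16]), array([ 0.49,  0.77, -0.42]))
top (array([416.83, 118.71, 974.21]), array([ 0.17,  0.  , -0.99]))
top [246 214  39  11 132] [268.11 218.17]
((265.02020263671875, 219.11720275878906), (4.72341251373291, 39.14655303955078), 80.21759033203125) [  0.99  -0.14 268.11 218.17]
scene [234 204  15   9  55] [241.82 207.49]
((241.3487548828125, 207.16094970703125), (14.317822456359863, 4.050895690917969), 24.77513885498047) [  0.92   0.4  241.82 207.49]
wedge top thin [531.42 345.75   3.  ] [541.06 321.04   3.  ] thick [454.65 315.85  24.  ] [464.9  288.41  24.  ]
wedge tri thin R (array([540.68, 321.12,   3.36]), np.float64(0.7453640365530525)) thickR (array([463.65, 288.49,  26.48]), np.float64(2.4681021326182924)) thickL (array([454.16, 315.81,  25.15]), np.float64(0.9713021844039751))
scene thin [543.32 327.34   0.  ] thick bot R [465.76 295.32   0.  ]
case scene [510.37 172.67  18.  ] [532.96  42.23  18.  ] slot [520.26 128.06  18.  ]
case top z18 [507.45 165.76  18.  ] [530.26  35.71  18.  ]
```

Run:
```python
from h import *
crop("pics/top0.png","pics/t3.png",215,195,320,260,7,1.8)
crop("pics/scene0.png","pics/s3.png",190,205,290,270,8,1.7)
```

```text
(no output)
```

View pics/t3.png

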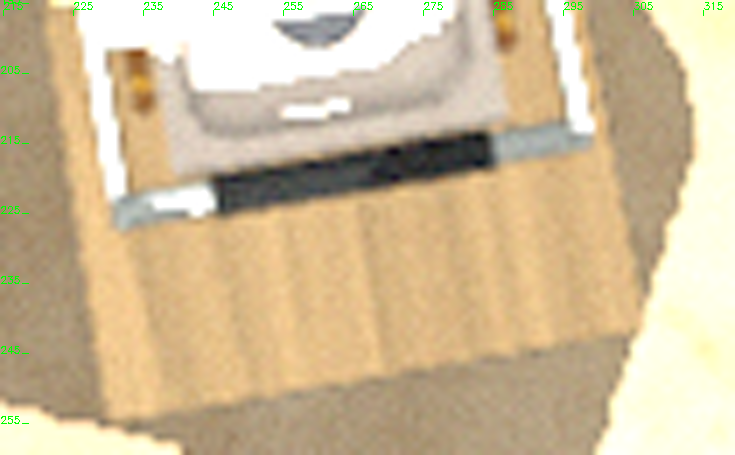

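View pics/s3.png

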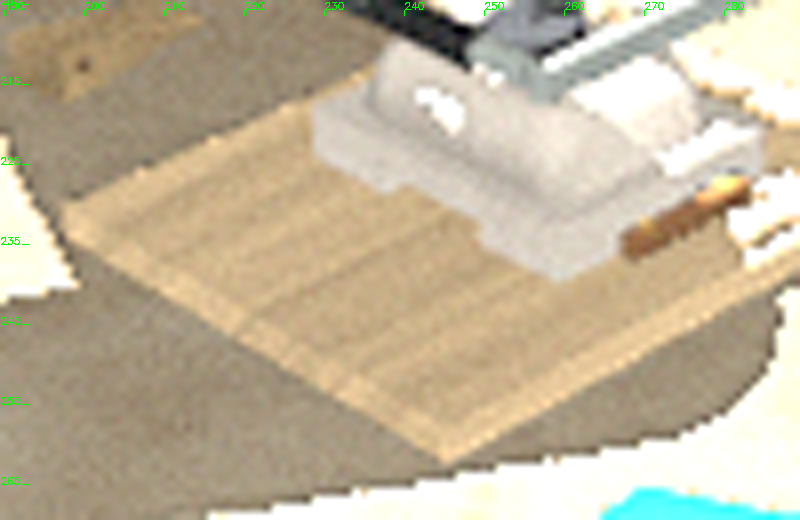

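Run:
```python
from h import *
print("board top",onz("top",(230.2,253.8),18),onz("top",(305.6,241.9),18))
print("board scene",onz("scene",(197.6,231.1),18),onz("scene",(245.4,259.5),18), onz("scene",(245.4,262),0))
print("tri",tri((197.6,231.1),(230.2,253.8)),tri((245.4,259.5),(305.6,241.9)))
# bar
def s8(u,v,x0,y0,f):return (x0+u/f-.5,y0+v/f-.5)
L=s8(122,207,215,195,7);R=s8(585,135,215,195,7);rl=s8(217,193,215,195,7);rr=s8(494,150,215,195,7)
for p in(L,R,rl,rr):print(np.array(p),onz("top",p,110))
sl=s8(75,137,210,180,8);sr=s8(382,277,210,180,8)
print("tri bar ends",tri(sl,L),tri(sr,R))
srl=s8(120,160,210,180,8)
print("tri rubber L",tri(srl,rl))
print("onz scene",onz("scene",sl,110),onz("scene",sr,110))
for c in [(511,166),(531,36)]:
    for z in (18,):print(proj("scene",(*c,z)),proj("top",(*c,z)))
```

```text
board top [415.71 188.16  18.  ] [448.08 -14.03  18.  ]
board scene [413.11 186.2   18.  ] [447.99 -19.49  18.  ] [455.42  -6.25   0.  ]
tri (array([414.99, 188.61,  16.3 ]), np.float64(1.5676117733884036)) (array([449.25, -15.03,  14.84]), np.float64(2.382782494059951))
[231.93 224.07] [487.42 178.65 110.  ]
[298.07 213.79] [513.58  15.92 110.  ]
[245.5  222.07] [492.5  145.43 110.  ]
[285.07 215.93] [508.12  48.08 110.  ]
tri bar ends (array([487.12, 178.74, 110.49]), np.float64(0.5970226884044334)) (array([512.54,  16.73, 114.29]), np.float64(1.2615111907440208))
tri rubber L (array([490.02, 146.39, 113.29]), np.float64(4.866701515138451))
onz scene [487.31 179.77 110.  ] [516.3   23.75 110.  ]
[230.21 224.11] [239.03 218.19]
[260.17 240.46] [286.69 211.13]
```

```bash
cat > m.py <<'E'
# keeps commanded pose; conversions only
import json,os
from h import *
from scipy.spatial.transform import Rotation as Ro
F="cmd.json"
def get():
    if os.path.exists(F):
        d=json.load(open(F));return np.array(d["p"]),np.array(d["R"])
    q=1.238;s=env.get_state()
    return np.array([196.128,645.884,218.646]),np.array([[.9569,0,.2906],[-.2906,0,.9569],[0,-1,0]])
def down(yaw,tilt=0):
    z=np.array([np.cos(yaw),np.sin(yaw),0]);y=np.array([0,0,-1.]);R=np.c_[np.cross(y,z),y,z]
    return R@Ro.from_rotvec([tilt,0,0]).as_matrix()
def plan(p,R=None):
    p0,R0=get();R=R0 if R is None else R
    np.set_printoptions(precision=4,suppress=True)
    print("shift",R0.T@(np.array(p)-p0)/1000,"rot",Ro.from_matrix(R0.T@R).as_rotvec())
def did(sh,rv=(0,0,0)):
    p0,R0=get();p=p0+R0@np.array(sh)*1000;R=R0@Ro.from_rotvec(rv).as_matrix()
    json.dump({"p":p.tolist(),"R":R.tolist()},open(F,"w"))
def st():
    s=env.get_state();p0,_=get()
    print("t",s["clock"],"p",s["eef_pos"],"cmd",p0,"F",s["force"],"w",s["width"],"q",s["q"])
E
python3 - <<'E'
from m import *
plan((500.3,96.8,180),down(.163))
print(onz("top",(260,198),110))
E
```

```text
shift [ 0.4506  0.0386 -0.437 ] rot [0.    1.113 0.   ]
[552.4808 110.0478 110.    ]
```

Emit:
drive_tool(
  targets="0.04 0.003 -0.039 0 0.1 0 -0.5; 0.08 0.007 -0.078 0 0.2 0 0; 0.12 0.01 -0.116 0 0.3 0 0.1; 0.16 0.014 -0.155 0 0.4 0 0.1; 0.2 0.017 -0.194 0 0.5 0 0.1; 0.24 0.021 -0.233 0 0.6 0 0.1; 0.28 0.024 -0.272 0 0.7 0 0.1; 0.32 0.027 -0.31 0 0.8 0 0.1; 0.36 0.031 -0.349 0 0.9 0 0.1; 0.4 0.034 -0.388 0 1 0 0.1; 0.43 0.037 -0.417 0 1.08 0 0.1; 0.4506 0.0386 -0.437 0 1.113 0 0.1",
)

```text
clock: 1.6
eef_pos: [500.8, 95.0, 179.6]
orientation: [[0.159, -0.001, 0.987], [-0.987, -0.0, 0.159], [0.0, -1.0, -0.001]]
force: [-0.9, -0.3, -0.2]
width: 41.8
```

Emit:
drive_tool(
  targets="0 0 0 0 0 0 0.1; 0 0 0 0 0 0 0.1",
)

```text
clock: 1.85
eef_pos: [500.1, 97.2, 179.9]
orientation: [[0.163, -0.0, 0.987], [-0.987, 0.0, 0.163], [-0.0, -1.0, -0.0]]
force: [-0.2, -0.5, -0.5]
width: 42.0
```

Run:
```python
from m import *
did((.4506,.0386,-.437),(0,1.113,0)); st()
for n in("scene","top"):
    im=env.grab_frame(n); cv2.imwrite(f"pics/{n}1.png",im[:,:,::-1])
crop("pics/scene1.png","pics/s4.png",200,150,300,225,8,1.6)
crop("pics/top1.png","pics/t4.png",215,150,315,225,8,1.5)
```

```text
t 1.85 p [500.05  97.21 179.93] cmd [500.31  96.77 180.05] F [-0.19 -0.52 -0.54] w 41.974979591513495 q [ 0.14 -0.24  1.84  0.    1.54 -0.02]
```

View pics/s4.png

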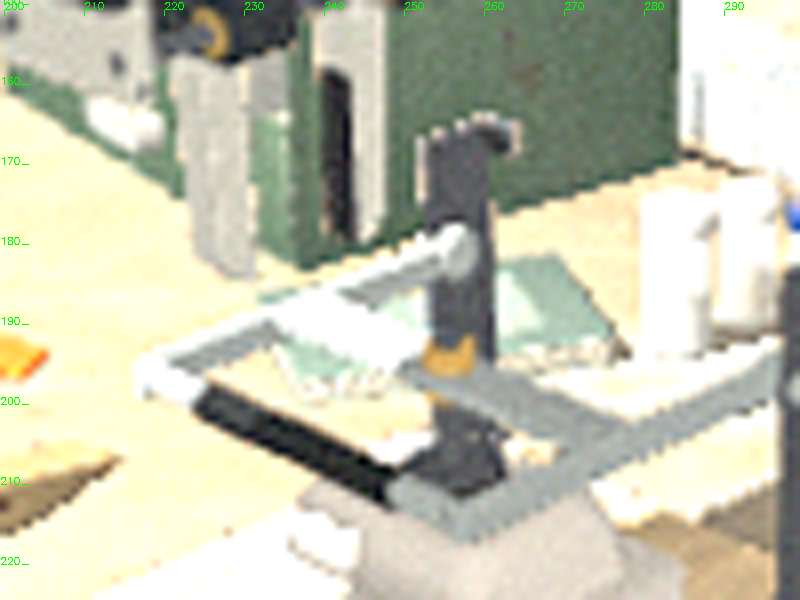

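View pics/t4.png

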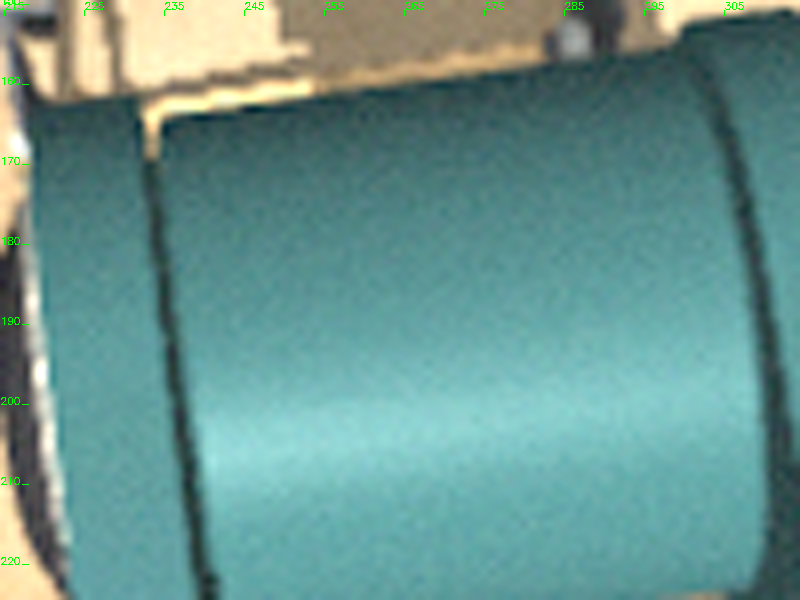

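Run:
```python
from m import *
print(proj("scene",(500,97.2,180)),proj("scene",(500.3,96.8,110)))
for s in (-1,1):
  for k in(21,38): print(s,k,[proj("scene",(500+s*k*.987+t*.16,97.2+s*k*.16-t*.987,180)) for t in(-7,7)])
plan((500.3,96.8,92))
```

```text
[236.2  182.27] [237.64 205.77]
-1 21 [array([228.44, 183.84]), array([231.81, 185.31])]
-1 38 [array([223.42, 185.72]), array([226.78, 187.22])]
1 21 [array([240.46, 179.33]), array([243.86, 180.73])]
1 38 [array([245.18, 177.57]), array([248.58, 178.94])]
shift [-0.     0.088 -0.   ] rot [0. 0. 0.]
```

Emit:
drive_tool(
  targets="0 0.03 0 0 0 0 0.1; 0 0.06 0 0 0 0 0.1; 0 0.08 0 0 0 0 0.1; 0 0.088 0 0 0 0 0.1; 0 0.088 0 0 0 0 0.1; 0 0.088 0 0 0 0 0.5; 0 0.088 0 0 0 0 0.8; 0 0.088 0 0 0 0 0.8; 0 0.088 0 0 0 0 0.8",
  squeeze=10,
)

```text
clock: 3.08
eef_pos: [499.5, 96.7, 92.3]
orientation: [[0.162, -0.002, 0.987], [-0.987, -0.0, 0.162], [0.0, -1.0, -0.002]]
force: [-11.1, -1.6, 7.5]
width: 14.9
```

Emit:
drive_tool(
  targets="0 0 -0.001 0 0 0 0.8; 0 0 -0.001 0 0 0 0.8; 0 0 -0.001 0 0 0 0.8",
)

```text
clock: 3.45
eef_pos: [499.4, 96.6, 92.3]
orientation: [[0.162, 0.0, 0.987], [-0.987, -0.0, 0.162], [0.0, -1.0, 0.0]]
force: [-2.5, 0.8, 5.2]
width: 14.6
```

Run:
```python
from m import *
did((0,.088,0)); did((0,0,-.001)); st()
```

```text
t 3.45 p [499.42  96.62  92.31] cmd [499.33  96.61  92.05] F [-2.48  0.77  5.18] w 14.6143201680535 q [ 0.14 -0.19  1.95 -0.    1.39 -0.02]
```

Run:
```python
import numpy as np
def arc(a,b):
    for q in np.arange(a,b+1e-6,.05):print(round(q,2),round(-.15*(np.sin(q)-np.sin(a)),4),round(.15*(np.cos(a)-np.cos(q)),4))
arc(0,.6);print();arc(.6,1.2);print();arc(1.2,1.6);print();arc(1.6,1.9)
```

```text
0.0 -0.0 0.0
0.05 -0.0075 0.0002
0.1 -0.015 0.0007
0.15 -0.0224 0.0017
0.2 -0.0298 0.003
0.25 -0.0371 0.0047
0.3 -0.0443 0.0067
0.35 -0.0514 0.0091
0.4 -0.0584 0.0118
0.45 -0.0652 0.0149
0.5 -0.0719 0.0184
0.55 -0.0784 0.0221
0.6 -0.0847 0.0262

0.6 -0.0 0.0
0.65 -0.0061 0.0044
0.7 -0.0119 0.0091
0.75 -0.0175 0.014
0.8 -0.0229 0.0193
0.85 -0.028 0.0248
0.9 -0.0328 0.0306
0.95 -0.0373 0.0365
1.0 -0.0415 0.0428
1.05 -0.0454 0.0492
1.1 -0.049 0.0558
1.15 -0.0522 0.0625
1.2 -0.0551 0.0694

1.2 -0.0 0.0
1.25 -0.0025 0.0071
1.3 -0.0047 0.0142
1.35 -0.0066 0.0215
1.4 -0.008 0.0289
1.45 -0.0091 0.0363
1.5 -0.0098 0.0437
1.55 -0.0102 0.0512
1.6 -0.0101 0.0587

1.6 -0.0 0.0
1.65 0.0004 0.0075
1.7 0.0012 0.0149
1.75 0.0023 0.0224
1.8 0.0039 0.0297
1.85 0.0057 0.037
1.9 0.008 0.0441
```

Emit:
drive_tool(
  targets="0 -0.0035 0 0 0 0 0.8; 0 -0.0075 0.0002 0 0 0 0.8; 0 -0.015 0.0007 0 0 0 0.8; 0 -0.0224 0.0017 0 0 0 0.8; 0 -0.0298 0.003 0 0 0 0.8; 0 -0.0371 0.0047 0 0 0 0.8; 0 -0.0443 0.0067 0 0 0 0.8; 0 -0.0514 0.0091 0 0 0 0.8; 0 -0.0584 0.0118 0 0 0 0.8; 0 -0.0652 0.0149 0 0 0 0.8; 0 -0.0719 0.0184 0 0 0 0.8; 0 -0.0784 0.0221 0 0 0 0.8",
)

```text
clock: 4.95
eef_pos: [519.7, 100.2, 171.2]
orientation: [[0.162, -0.004, 0.987], [-0.987, -0.0, 0.162], [-0.0, -1.0, -0.004]]
force: [-20.4, -3.5, 7.5]
width: 14.9
```

Run:
```python
from m import *
did((0,-.0784,.0221)); st()
for q in np.arange(.55,1.151,.05):print(round(q,2),round(-.15*(np.sin(q)-np.sin(.55)),4),round(.15*(np.cos(.55)-np.cos(q)),4))
im=env.grab_frame("scene"); cv2.imwrite(f"pics/scene2.png",im[:,:,::-1])
crop("pics/scene2.png","pics/s5.png",200,150,300,225,8,1.4)
```

```text
t 4.95 p [519.74 100.2  171.25] cmd [521.14 100.2  170.45] F [-20.36  -3.54   7.51] w 14.937670676903116 q [ 0.14 -0.19  1.81  0.    1.52 -0.02]
0.55 -0.0 0.0
0.6 -0.0063 0.0041
0.65 -0.0124 0.0085
0.7 -0.0182 0.0132
0.75 -0.0238 0.0181
0.8 -0.0292 0.0234
0.85 -0.0343 0.0289
0.9 -0.0391 0.0346
0.95 -0.0436 0.0406
1.0 -0.0478 0.0468
1.05 -0.0517 0.0532
1.1 -0.0553 0.0598
1.15 -0.0585 0.0666
```

View pics/s5.png

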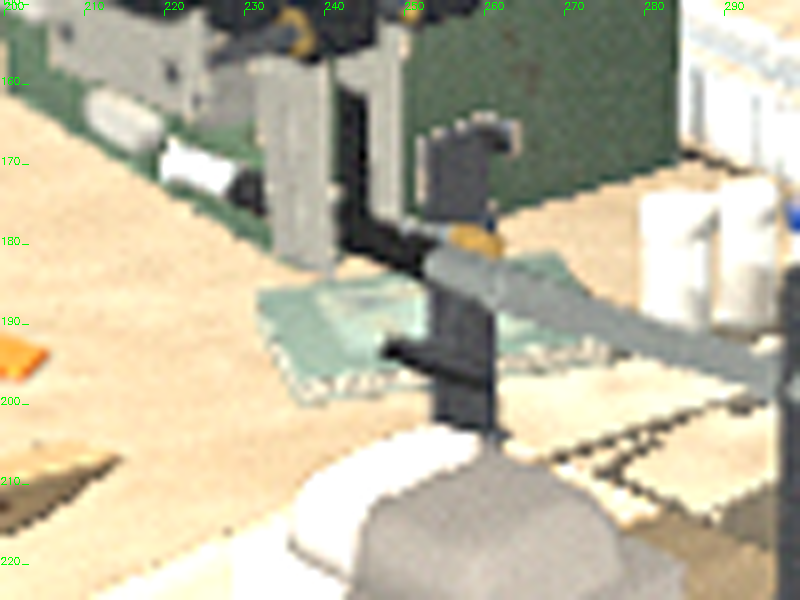

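Emit:
drive_tool(
  targets="0 0 0 0 0 0 0.8; 0 0 0 0 0 0 0.8",
)

```text
clock: 5.25
eef_pos: [519.7, 100.2, 171.2]
orientation: [[0.162, -0.004, 0.987], [-0.987, -0.0, 0.162], [-0.0, -1.0, -0.004]]
force: [-19.6, -2.1, 7.6]
width: 14.6
```

Emit:
drive_tool(
  targets="0 -0.0005 -0.0015 0 0 0 0.8; 0 -0.0067 0.0024 0 0 0 0.8; 0 -0.0128 0.0068 0 0 0 0.8; 0 -0.0186 0.0115 0 0 0 0.8; 0 -0.0242 0.0164 0 0 0 0.8; 0 -0.0296 0.0217 0 0 0 0.8; 0 -0.0347 0.0272 0 0 0 0.8; 0 -0.0395 0.0329 0 0 0 0.8; 0 -0.044 0.0389 0 0 0 0.8; 0 -0.0482 0.0451 0 0 0 0.8; 0 -0.0521 0.0515 0 0 0 0.8; 0 -0.0557 0.0581 0 0 0 0.8",
)

```text
clock: 6.75
eef_pos: [578.7, 110.1, 228.1]
orientation: [[0.163, 0.001, 0.987], [-0.987, 0.001, 0.163], [-0.001, -1.0, 0.001]]
force: [-8.1, 1.4, 7.9]
width: 14.9
```

Run:
```python
from m import *
did((0,-.0557,.0581)); st()
for q in np.arange(1.1,1.651,.05):print(round(q,2),round(-.15*(np.sin(q)-np.sin(1.1)),4),round(.15*(np.cos(1.1)-np.cos(q)),4))
```

```text
t 6.75 p [578.67 110.08 228.1 ] cmd [578.47 109.62 226.15] F [-8.13  1.44  7.92] w 14.94737590288946 q [ 0.14 -0.07  1.62  0.    1.6  -0.02]
1.1 -0.0 0.0
1.15 -0.0032 0.0068
1.2 -0.0061 0.0137
1.25 -0.0087 0.0207
1.3 -0.0109 0.0279
1.35 -0.0127 0.0352
1.4 -0.0141 0.0425
1.45 -0.0152 0.05
1.5 -0.0159 0.0574
1.55 -0.0163 0.0649
1.6 -0.0163 0.0724
1.65 -0.0158 0.0799
```

Emit:
drive_tool(
  targets="0 -0.001 -0.0005 0 0 0 0.8; 0 -0.0044 0.0063 0 0 0 0.8; 0 -0.0073 0.0132 0 0 0 0.8; 0 -0.0099 0.0202 0 0 0 0.8; 0 -0.0121 0.0274 0 0 0 0.8; 0 -0.0139 0.0347 0 0 0 0.8; 0 -0.0153 0.042 0 0 0 0.8; 0 -0.0164 0.0495 0 0 0 0.8; 0 -0.0171 0.0569 0 0 0 0.8; 0 -0.0175 0.0644 0 0 0 0.8; 0 -0.0175 0.0719 0 0 0 0.8; 0 -0.0172 0.0769 0 0 0 0.8",
)

```text
clock: 8.25
eef_pos: [654.9, 122.1, 243.1]
orientation: [[0.162, -0.0, 0.987], [-0.987, -0.0, 0.162], [0.0, -1.0, -0.0]]
force: [-0.8, -0.1, 0.5]
width: 14.6
```

Run:
```python
from m import *
did((0,-.0172,.0769)); st()
a=1.63
for q in np.arange(a,1.92,.03):print(round(q,2),round(-.15*(np.sin(q)-np.sin(a)),4),round(.15*(np.cos(a)-np.cos(q)),4))
for n in("scene","top"):
    im=env.grab_frame(n); cv2.imwrite(f"pics/{n}3.png",im[:,:,::-1])
crop("pics/scene3.png","pics/s6.png",220,120,320,195,8,1.4)
```

```text
t 8.25 p [654.86 122.07 243.09] cmd [654.36 122.1  243.35] F [-0.77 -0.11  0.52] w 14.56491403794236 q [ 0.15  0.09  1.43 -0.    1.62 -0.02]
1.63 -0.0 0.0
1.66 0.0003 0.0045
1.69 0.0008 0.009
1.72 0.0014 0.0134
1.75 0.0021 0.0179
1.78 0.003 0.0223
1.81 0.004 0.0267
1.84 0.0051 0.031
1.87 0.0064 0.0353
1.9 0.0078 0.0396
```

View pics/s6.png

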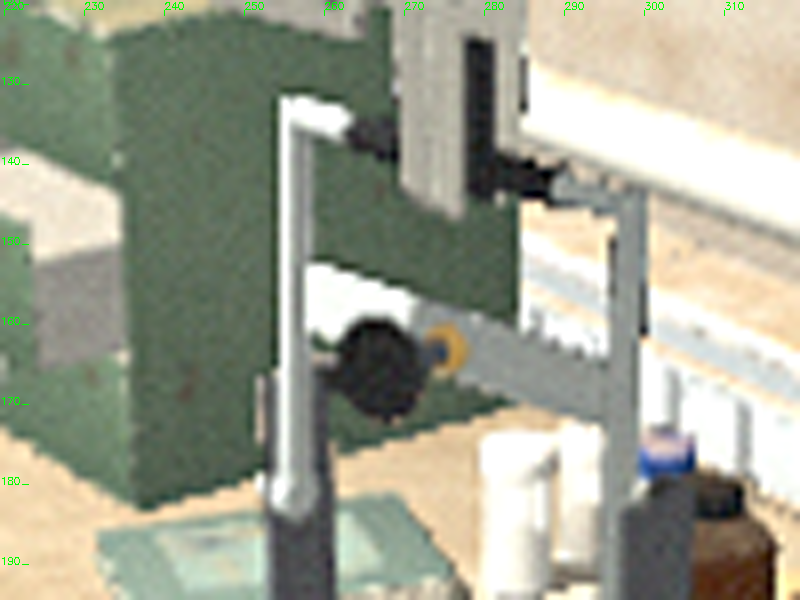

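The yoke is now just past upright and still in the grip. I'll ease it back onto its stop slowly.

Emit:
drive_tool(
  targets="0 0.0001 0.0022 0 0 0 0.8; 0 0.0005 0.0067 0 0 0 0.8; 0 0.0011 0.0112 0 0 0 0.8; 0 0.0017 0.0156 0 0 0 0.8; 0 0.0025 0.02 0 0 0 0.8; 0 0.0035 0.0245 0 0 0 0.8; 0 0.0045 0.0288 0 0 0 0.8; 0 0.0057 0.033 0 0 0 0.8; 0 0.0066 0.036 0 0 0 0.8; 0 0.0073 0.038 0 0 0 0.8; 0 0.0073 0.038 0 0 0 0.8",
)

```text
clock: 9.72
eef_pos: [692.0, 128.4, 236.0]
orientation: [[0.162, 0.0, 0.987], [-0.987, 0.0, 0.162], [-0.0, -1.0, 0.0]]
force: [0.1, 0.5, 0.0]
width: 14.4
```

Run:
```python
from m import *
did((0,.0073,.038)); st()
```

```text
t 9.725 p [691.95 128.39 235.95] cmd [691.85 128.27 236.05] F [0.08 0.52 0.02] w 14.434455092724713 q [ 0.15  0.17  1.35  0.    1.62 -0.02]
```

Emit:
drive_tool(
  targets="0 0.0003 0.001 0 0 0 0.8; 0 0.0007 0.002 0 0 0 0.8; 0 0.0011 0.003 0 0 0 0.8; 0 0.0011 0.003 0 0 0 0.8",
)

```text
clock: 10.22
eef_pos: [694.9, 128.8, 235.0]
orientation: [[0.162, 0.0, 0.987], [-0.987, 0.0, 0.162], [-0.0, -1.0, 0.0]]
force: [0.1, 0.4, -0.6]
width: 14.5
```

Emit:
drive_tool(
  targets="0 0.0003 0.001 0 0 0 0.8; 0 0.0007 0.002 0 0 0 0.8; 0 0.0007 0.002 0 0 0 0.8",
)

```text
clock: 10.6
eef_pos: [695.4, 128.9, 234.8]
orientation: [[0.162, -0.003, 0.987], [-0.987, -0.001, 0.162], [0.0, -1.0, -0.003]]
force: [-17.2, -1.7, 6.6]
width: 14.9
```

The bar is on its stop (17 N). I'll relax 1.5 mm, then release and rise.

Emit:
drive_tool(
  targets="0 -0.0005 -0.0015 0 0 0 0.8; 0 -0.0005 -0.0015 0 0 0 0.4; 0 -0.0005 -0.0015 0 0 0 0.1; 0 -0.0005 -0.0015 0 0 0 0.1; 0 -0.0105 -0.0015 0 0 0 0.1; 0 -0.03 -0.0015 0 0 0 0.1; 0 -0.06 -0.0015 0 0 0 0.1; 0 -0.085 -0.0015 0 0 0 0.1",
)

```text
clock: 11.6
eef_pos: [695.4, 128.9, 322.3]
orientation: [[0.162, 0.002, 0.987], [-0.987, 0.0, 0.162], [0.0, -1.0, 0.002]]
force: [-0.2, 1.5, 0.8]
width: 42.0
```

Run:
```python
from m import *
did((0,.0011,.003));did((0,.0007,.002));did((0,-.085,-.0015)); st()
plan((484,312,180),down(.389))
plan((484,312,180),down(.389+np.pi/2))
plan((484,312,180),down(.389-np.pi/2))
```

```text
t 11.6 p [695.37 128.89 322.3 ] cmd [695.31 128.83 319.25] F [-0.18  1.45  0.79] w 41.97986795789674 q [ 0.15  0.18  1.21 -0.    1.75 -0.02]
shift [-0.215   0.1392 -0.1788] rot [ 0.    -0.226  0.   ]
shift [-0.215   0.1392 -0.1788] rot [-0.     -1.7968 -0.    ]
shift [-0.215   0.1392 -0.1788] rot [0.     1.3448 0.    ]
```

Run:
```python
from m import *
for n in("scene","top"):
    im=env.grab_frame(n); cv2.imwrite(f"pics/{n}4.png",im[:,:,::-1])
crop("pics/scene4.png","pics/s7.png",180,110,320,225,5,1.3)
crop("pics/top4.png","pics/t7.png",100,80,330,260,3,1.3)
print(onz("top",(152,95),200),onz("top",(130,155),100))
```

```text
[783.57 367.64 200.  ] [664.33 445.85 100.  ]
```

View pics/s7.png

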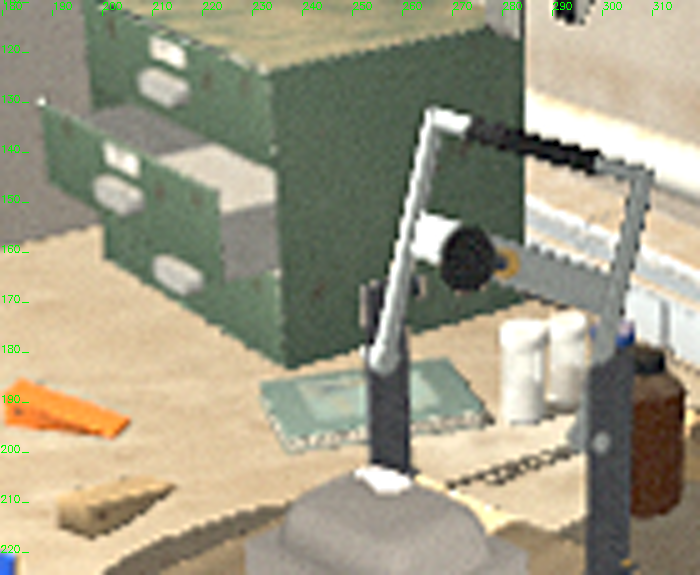

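View pics/t7.png

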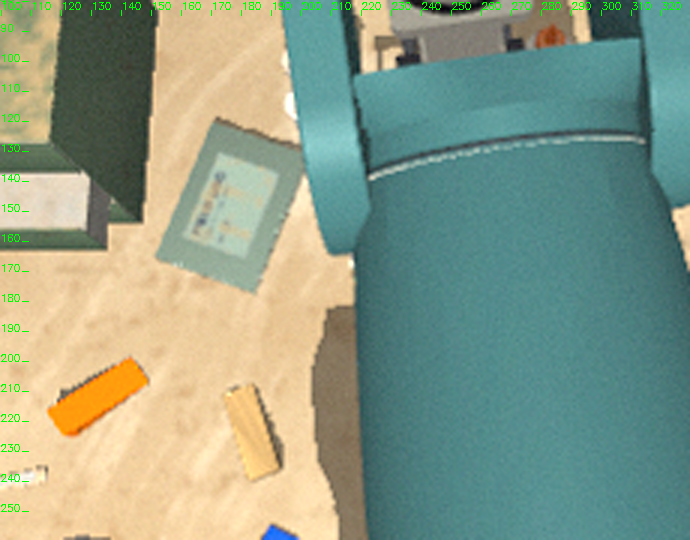

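The yoke stays leaning back on its stop, and the brown wedge is now brightly lit (top px ≈ (184,224), scene px ≈ (200,210)). I'll measure it by mask.

Run:
```python
from m import *
im=cv2.imread("pics/top4.png")
h=cv2.cvtColor(im,cv2.COLOR_BGR2LAB).astype(int)
print(h[224,184],h[224,165],h[215,181],h[235,188])
b=h[:,:,2]; m=((b-np.median(b[200:245,150:210]))>6).astype(np.uint8)
m[:,:160]=0;m[:,205:]=0;m[:195]=0;m[250:]=0
m=cv2.morphologyEx(m,cv2.MORPH_OPEN,np.ones((3,3)))
k,l,s,c=cv2.connectedComponentsWithStats(m);i=1+s[1:,4].argmax();print(s[i],c[i])
cn,_=cv2.findContours((l==i).astype(np.uint8),cv2.RETR_EXTERNAL,cv2.CHAIN_APPROX_NONE)
r=cv2.minAreaRect(cn[0]);bx=cv2.boxPoints(r);print(r,bx)
crop("pics/top4.png","pics/t8.png",165,200,205,245,13,1.0)
crop("pics/scene4.png","pics/s8.png",185,195,225,225,18,1.0)
```

```text
[169 135 161] [174 132 151] [166 135 162] [170 135 162]
[175 209  17  30 302] [183.02 223.77]
((183.103759765625, 223.61322021484375), (29.807241439819336, 10.576761245727539), 74.05460357666016) [[173.92 210.74]
 [184.09 207.83]
 [192.28 236.49]
 [182.11 239.4 ]]
```

View pics/t8.png

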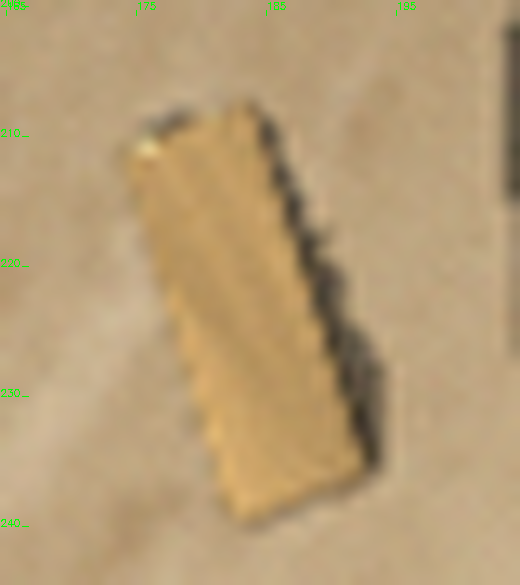

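View pics/s8.png

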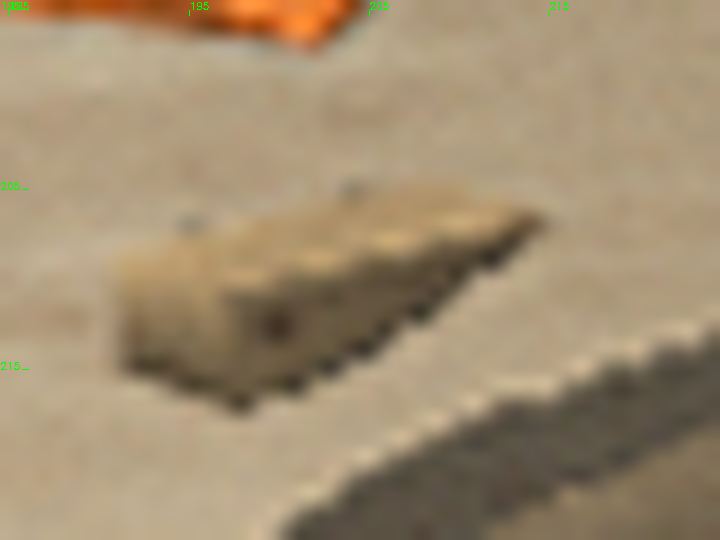

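Run:
```python
from m import *
a,b,c,d=[onz("top",p,z) for p,z in(((174.5,210.9),3),((183.7,207.4),3),((182.8,239.5),24),((193.1,235.3),24))]
t=(a+b)/2;k=(c+d)/2;v=(t-k)[:2];yaw=np.arctan2(v[1],v[0]);print(a,b,c,d,"L",np.hypot(*v),yaw)
print("sides yaw",[np.arctan2(*(p-q)[[1,0]]) for p,q in((a,c),(b,d))],"ends",[np.arctan2(*(q-p)[[0,1]]) for p,q in((a,b),(c,d))])
print(tri((214.8,206.7),(183.7,207.4)),tri((196.8,210.3),(193.1,235.3)),tri((191.2,209.1),(182.8,239.5)))
print(onz("scene",(197.8,217.3),0),onz("scene",(191.4,214.8),0))
cen=(t+k)[:2]/2;g=cen-20.5*v/np.hypot(*v);print("grip",g, "thick end based",k[:2]+22*v/np.hypot(*v))
plan((*g,120),down(yaw+np.pi/2))
```

```text
[531.69 346.18   3.  ] [541.62 321.06   3.  ] [452.53 315.22  24.  ] [463.84 288.1   24.  ] L 84.73042463216929 0.3867486433078242
sides yaw [np.float64(0.3727862854727311), np.float64(0.400796899347542)] ends [np.float64(2.765132546103736), np.float64(2.7466104931925996)]
(array([541.38, 320.82,   4.34]), np.float64(0.1469034941049405)) (array([462.62, 287.68,  28.88]), np.float64(2.142949448235359)) (array([453.37, 314.68,  24.7 ]), np.float64(1.9090467794041122))
[465.46 294.71   0.  ] [456.27 322.64   0.  ]
grip [478.44 309.91] thick end based [478.56 309.96]
shift [-0.2139  0.1992 -0.1846] rot [-0.     -1.7946 -0.    ]
```

Emit:
drive_tool(
  targets="-0.02 0 -0.018 0 -0.15 0 0; -0.045 0 -0.04 0 -0.32 0 -0.2; -0.07 0.01 -0.062 0 -0.5 0 -0.3; -0.1 0.03 -0.085 0 -0.68 0 -0.3; -0.125 0.05 -0.108 0 -0.86 0 -0.3; -0.15 0.08 -0.13 0 -1.04 0 -0.3; -0.175 0.11 -0.15 0 -1.22 0 -0.3; -0.195 0.14 -0.168 0 -1.4 0 -0.3; -0.208 0.17 -0.179 0 -1.57 0 -0.3; -0.2139 0.19 -0.1846 0 -1.72 0 -0.3; -0.2139 0.1992 -0.1846 0 -1.795 0 -0.3; -0.2139 0.1992 -0.1846 0 -1.795 0 -0.3",
)

```text
clock: 13.2
eef_pos: [478.1, 309.9, 119.5]
orientation: [[0.926, -0.001, -0.377], [0.377, -0.001, 0.926], [-0.001, -1.0, -0.0]]
force: [0.3, -0.6, 0.2]
width: 60.3
```

Run:
```python
from m import *
did((-.2139,.1992,-.1846),(0,-1.795,0)); st()
for n in("scene","top"):
    im=env.grab_frame(n); cv2.imwrite(f"pics/{n}5.png",im[:,:,::-1])
crop("pics/scene5.png","pics/s9.png",150,140,250,225,7,1.2)
crop("pics/top5.png","pics/t9.png",130,140,330,260,3.5,1.3)
plan((478.4,310,40))
```

```text
t 13.2 p [478.08 309.89 119.48] cmd [478.44 309.96 120.05] F [ 0.26 -0.61  0.19] w 60.32798843894478 q [ 0.53 -0.07  1.79 -0.    1.42 -1.43]
shift [-0.      0.08    0.0001] rot [ 0. -0.  0.]
```

View pics/s9.png

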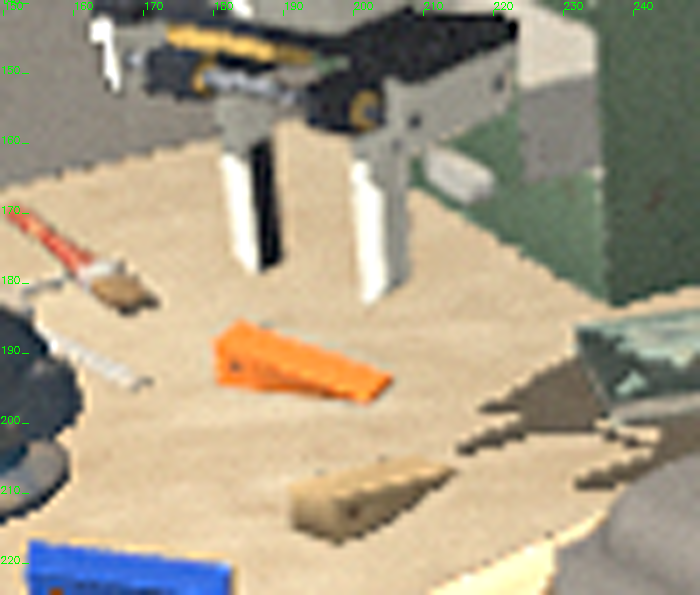

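View pics/t9.png

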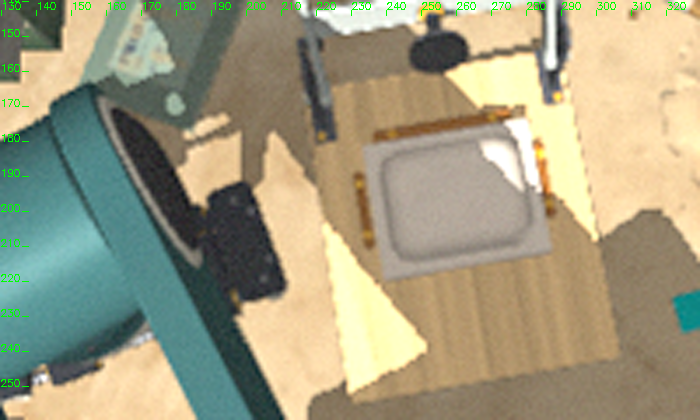

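Emit:
drive_tool(
  targets="0 0.04 0 0 0 0 -0.3; 0 0.08 0 0 0 0 -0.3; 0 0.1 0 0 0 0 -0.3; 0 0.112 0 0 0 0 -0.3; 0 0.1165 0 0 0 0 -0.3; 0 0.1165 0 0 0 0 -0.3",
)

```text
clock: 14.05
eef_pos: [478.8, 310.2, 4.3]
orientation: [[0.926, 0.001, -0.377], [0.377, 0.0, 0.926], [0.001, -1.0, 0.0]]
force: [0.3, 0.6, -0.0]
width: 60.3
```

Run:
```python
from m import *
did((0,.1165,0)); st()
im=env.grab_frame("scene"); cv2.imwrite("pics/scene6.png",im[:,:,::-1])
crop("pics/scene6.png","pics/s10.png",170,160,250,225,9,1.2)
```

```text
t 14.05 p [478.82 310.21   4.31] cmd [478.44 309.96   3.55] F [ 0.29  0.63 -0.03] w 60.269015457767864 q [ 0.53  0.03  1.89 -0.    1.22 -1.43]
```

View pics/s10.png

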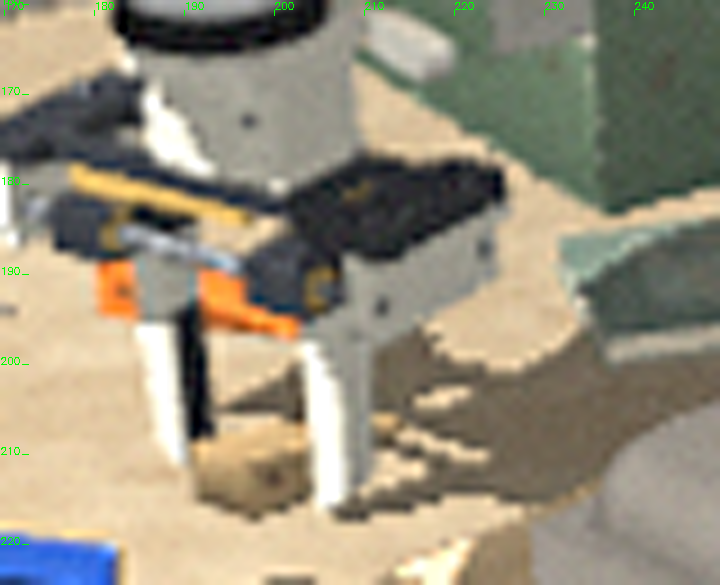

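Fingers straddle the wedge near its thick end. I'll lower slightly and close.

Emit:
drive_tool(
  targets="0 0.0015 0 0 0 0 -0.3; 0 0.0015 0 0 0 0 0; 0 0.0015 0 0 0 0 0.3; 0 0.0015 0 0 0 0 0.6; 0 0.0015 0 0 0 0 0.6; 0 0.0015 0 0 0 0 0.6; 0 0.0015 0 0 0 0 0.6",
  squeeze=40,
)

```text
clock: 14.98
eef_pos: [478.5, 310.0, 2.1]
orientation: [[0.926, -0.0, -0.378], [0.378, 0.0, 0.926], [0.0, -1.0, 0.0]]
force: [-0.0, -0.4, 1.2]
width: 29.8
```

Emit:
drive_tool(
  targets="0 -0.01 0 0 0 0 0.6; 0 -0.035 0 0 0 0 0.6; 0 -0.06 0 0 0 0 0.6; 0 -0.06 0 0 0 0 0.6",
)

```text
clock: 15.48
eef_pos: [479.3, 310.5, 64.4]
orientation: [[0.926, 0.003, -0.378], [0.378, 0.002, 0.926], [0.004, -1.0, 0.0]]
force: [0.2, 0.0, -2.1]
width: 29.4
```

Run:
```python
from m import *
did((0,.0015,0)); did((0,-.06,0)); st()
for n in("scene","top"):
    im=env.grab_frame(n); cv2.imwrite(f"pics/{n}7.png",im[:,:,::-1])
crop("pics/scene7.png","pics/s11.png",170,150,250,225,9,1.2)
crop("pics/top7.png","pics/t11.png",150,190,310,260,5,1.3)
```

```text
t 15.475 p [479.35 310.53  64.38] cmd [478.44 309.96  62.05] F [ 0.15  0.04 -2.1 ] w 29.374912146242394 q [ 0.53 -0.03  1.84 -0.    1.32 -1.43]
```

View pics/s11.png

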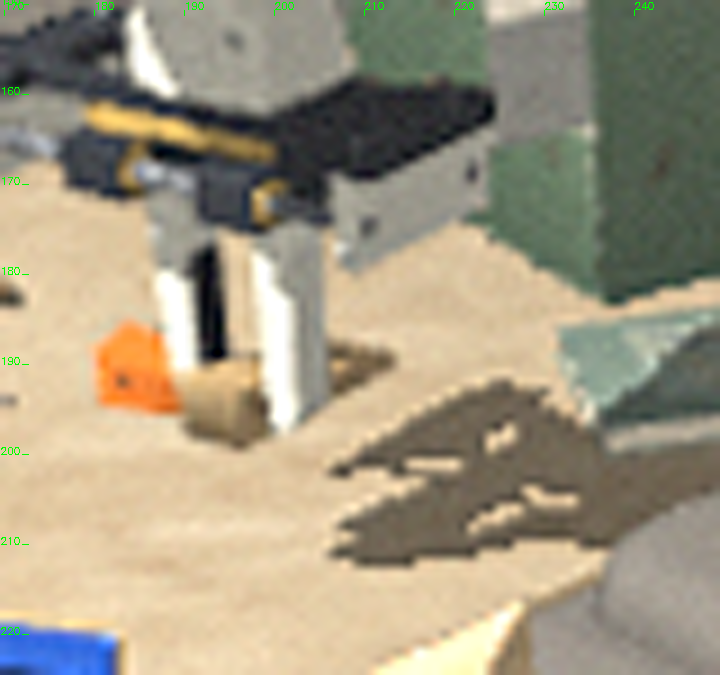

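View pics/t11.png

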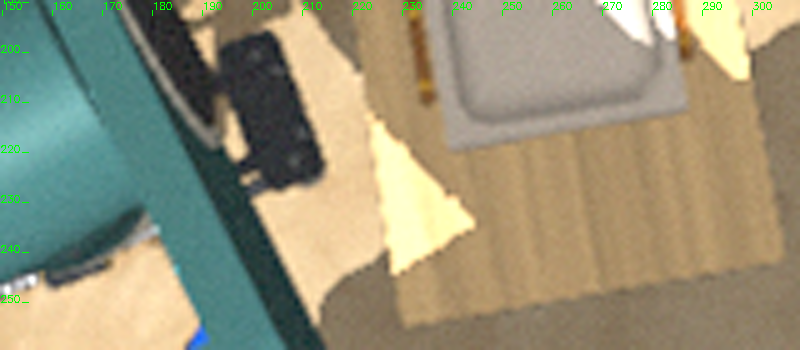

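Run:
```python
from m import *
R=down(.165+np.pi/2)
for p in((430,260,85),(425,180,85),(431.5,86,80)): plan(p,R)
```

```text
shift [-0.0637 -0.023  -0.028 ] rot [0.     0.2222 0.    ]
shift [-0.0986 -0.023  -0.1002] rot [0.     0.2222 0.    ]
shift [-0.128  -0.018  -0.1897] rot [0.     0.2222 0.    ]
```

Emit:
drive_tool(
  targets="-0.03 -0.015 -0.014 0 0.07 0 0.6; -0.06 -0.023 -0.03 0 0.15 0 0.6; -0.08 -0.023 -0.065 0 0.2 0 0.6; -0.099 -0.023 -0.1 0 0.2222 0 0.6; -0.109 -0.021 -0.135 0 0.2222 0 0.6; -0.12 -0.018 -0.165 0 0.2222 0 0.6; -0.125 -0.018 -0.18 0 0.2222 0 0.6; -0.128 -0.018 -0.1897 0 0.2222 0 0.6; -0.128 -0.018 -0.1897 0 0.2222 0 0.6; -0.128 -0.018 -0.1897 0 0.2222 0 0.6",
)

```text
clock: 16.82
eef_pos: [431.6, 86.6, 80.0]
orientation: [[0.986, -0.0, -0.165], [0.165, 0.0, 0.986], [-0.0, -1.0, 0.0]]
force: [-0.3, -0.0, -0.1]
width: 29.5
```

Run:
```python
from m import *
did((-.128,-.018,-.1897),(0,.2222,0)); st()
for n in("scene","top"):
    im=env.grab_frame(n); cv2.imwrite(f"pics/{n}8.png",im[:,:,::-1])
crop("pics/scene8.png","pics/s12.png",190,175,290,250,8,1.5)
crop("pics/top8.png","pics/t12.png",200,150,320,260,5,1.5)
```

```text
t 16.825 p [431.56  86.6   80.01] cmd [431.53  85.96  80.05] F [-0.3  -0.04 -0.06] w 29.46258830432936 q [ 0.14 -0.35  2.09  0.    1.4  -1.6 ]
```

View pics/s12.png

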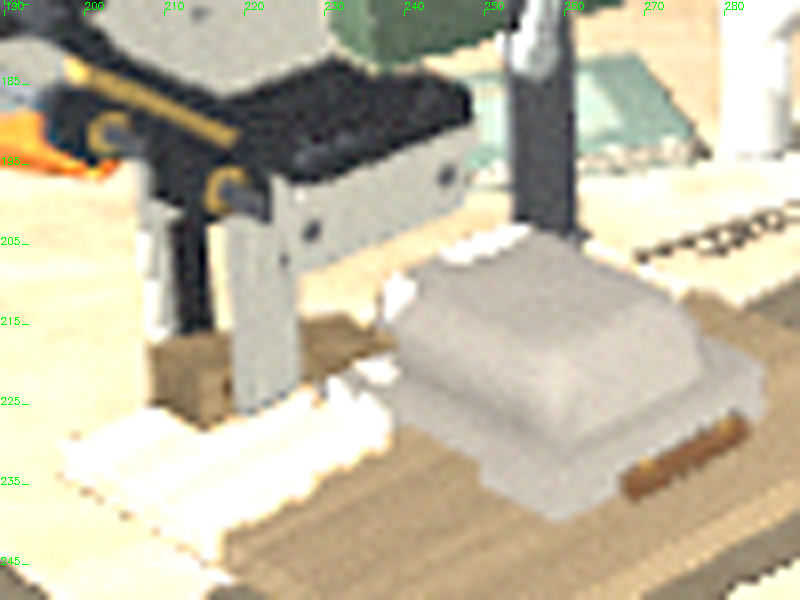

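View pics/t12.png

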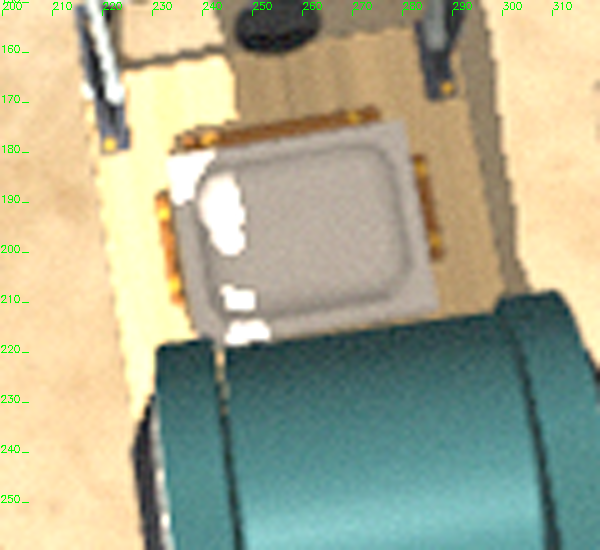

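Run:
```python
from m import *
a=onz("scene",(237.4,228.3),18);b=onz("scene",(249.9,235.4),18);print(a,b,(a+b)/2)
print("proj of est slot edges",[proj("scene",(519+s*25*-.164,100.8+s*25*.986,18)) for s in(1,-1)])
p,R=get();print("lower",p[2]-21.5)
```

```text
[515.3 131.7  18. ] [522.88  75.92  18.  ] [519.09 103.81  18.  ]
proj of est slot edges [array([238.39, 229.2 ]), array([249.92, 235.34])]
lower 58.54599999999999
```

Emit:
drive_tool(
  targets="0 0.03 0 0 0 0 0.6; 0 0.05 0 0 0 0 0.6; 0 0.057 0 0 0 0 0.6; 0 0.0585 0 0 0 0 0.6; 0 0.0585 0 0 0 0 0.6; 0 0.06 0 0 0 0 0.6; 0 0.06 0 0 0 0 0.6",
)

```text
clock: 17.8
eef_pos: [431.7, 86.0, 20.3]
orientation: [[0.986, 0.0, -0.164], [0.164, 0.0, 0.986], [0.0, -1.0, -0.0]]
force: [-0.2, 0.9, -0.6]
width: 29.9
```

Run:
```python
from m import *
did((0,.06,0)); st()
im=env.grab_frame("scene"); cv2.imwrite("pics/scene9.png",im[:,:,::-1])
crop("pics/scene9.png","pics/s13.png",190,185,290,255,8,1.3)
```

```text
t 17.8 p [431.66  85.99  20.28] cmd [431.53  85.96  20.05] F [-0.22  0.94 -0.57] w 29.933490786324015 q [ 0.14 -0.29  2.15 -0.    1.28 -1.6 ]
```

View pics/s13.png

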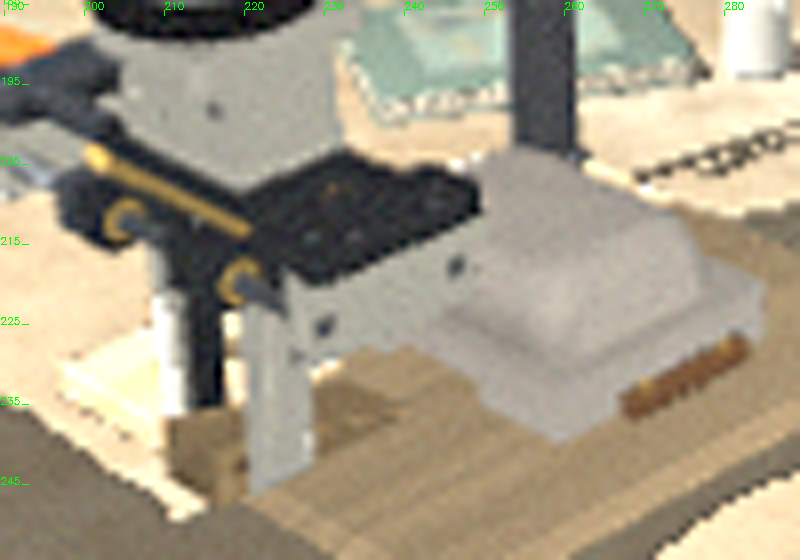

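Run:
```python
from m import *
p=np.array([431.7,86,20.3]);ex=np.array([.986,.164,0]);ey=np.array([-.164,.986,0])
for f in(37,94):
  for z in(84,104): print(f,z,[proj("scene",p+f*ex+s*ey+[0,0,z]) for s in(-37,37)])
```

```text
37 84 [array([237.37, 215.95]), array([219.96, 207.2 ])]
37 104 [array([237. , 209.2]), array([219.47, 200.68])]
94 84 [array([253.28, 208.88]), array([235.69, 200.67])]
94 104 [array([253.04, 202.28]), array([235.33, 194.29])]
```

Emit:
drive_tool(
  targets="0.004 0.0005 0 0 0 0 0.6; 0.011 0.0005 0 0 0 0 0.6; 0.018 0.0005 0 0 0 0 0.6; 0.025 0.0005 0 0 0 0 0.6; 0.031 0.0005 0 0 0 0 0.6; 0.036 0.0005 0 0 0 0 0.6; 0.04 0.0005 0 0 0 0 0.6; 0.04 0.0005 0 0 0 0 0.6",
)

```text
clock: 18.85
eef_pos: [471.6, 92.6, 20.1]
orientation: [[0.986, 0.001, -0.164], [0.164, 0.0, 0.986], [0.001, -1.0, -0.0]]
force: [0.1, -0.0, 4.9]
width: 29.6
```

Run:
```python
from m import *
did((.04,.0005,0)); st()
for n in("scene","top"):
    im=env.grab_frame(n); cv2.imwrite(f"pics/{n}10.png",im[:,:,::-1])
crop("pics/scene10.png","pics/s14.png",190,185,290,255,8,1.5)
```

```text
t 18.85 p [471.63  92.64  20.07] cmd [470.99  92.53  19.55] F [ 0.11 -0.05  4.93] w 29.552504880639074 q [ 0.14 -0.19  2.07 -0.    1.26 -1.59]
```

View pics/s14.png

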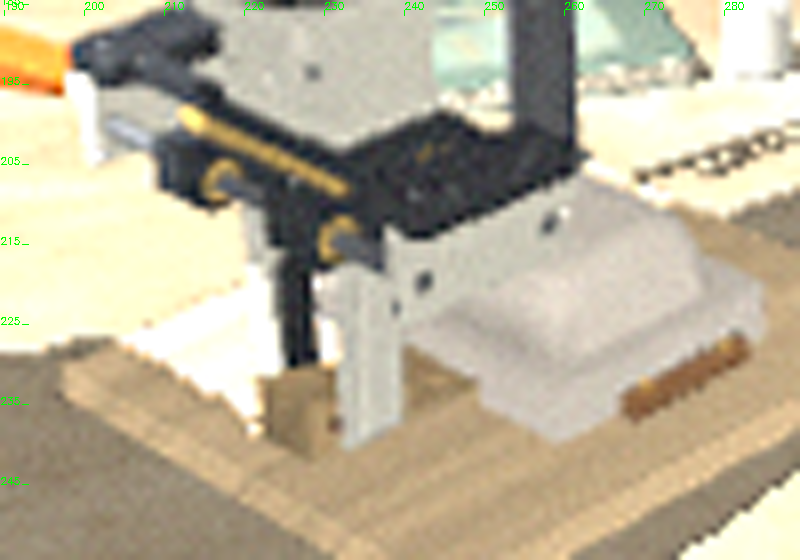

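Emit:
drive_tool(
  targets="0.003 0 0 0 0 0 0.6; 0.006 0 0 0 0 0 0.6; 0.008 0 0 0 0 0 0.6; 0.008 0 0 0 0 0 0.6",
  squeeze=55,
)

```text
clock: 19.45
eef_pos: [478.8, 93.9, 20.0]
orientation: [[0.986, -0.001, -0.164], [0.164, -0.0, 0.986], [-0.001, -1.0, -0.0]]
force: [-7.5, -0.8, 10.6]
width: 29.3
```

Emit:
drive_tool(
  targets="0.001 0 0 0 0 0 0.6; 0.002 0 0 0 0 0 0.6; 0.002 0 0 0 0 0 0.6",
)

```text
clock: 19.82
eef_pos: [480.0, 94.1, 20.0]
orientation: [[0.986, -0.003, -0.164], [0.164, -0.0, 0.986], [-0.003, -1.0, -0.0]]
force: [-14.6, -2.8, 15.6]
width: 29.6
```

Emit:
drive_tool(
  targets="0.001 0 0 0 0 0 0.6; 0.002 0 0 0 0 0 0.6; 0.002 0 0 0 0 0 0.6",
)

```text
clock: 20.2
eef_pos: [482.0, 94.4, 20.0]
orientation: [[0.986, -0.003, -0.164], [0.164, -0.0, 0.986], [-0.003, -1.0, -0.0]]
force: [-14.3, -2.5, 16.9]
width: 29.3
```

Run:
```python
from m import *
did((.012,0,0)); st()
im=env.grab_frame("scene"); cv2.imwrite("pics/scene11.png",im[:,:,::-1])
crop("pics/scene11.png","pics/s15.png",230,205,290,245,13,1.5)
crop("pics/scene10.png","pics/s15b.png",230,205,290,245,13,1.5)
im=env.grab_frame("top"); cv2.imwrite("pics/top11.png",im[:,:,::-1])
crop("pics/top11.png","pics/t15.png",205,150,315,260,5,1.5)
```

```text
t 20.2 p [481.96  94.41  20.05] cmd [482.83  94.5   19.55] F [-14.33  -2.52  16.91] w 29.27253347810556 q [ 0.14 -0.16  2.05 -0.    1.26 -1.59]
```

View pics/s15.png

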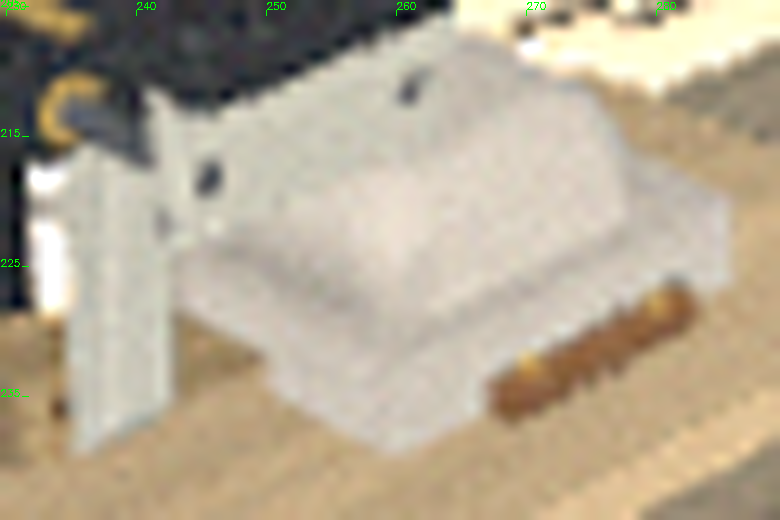

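View pics/s15b.png

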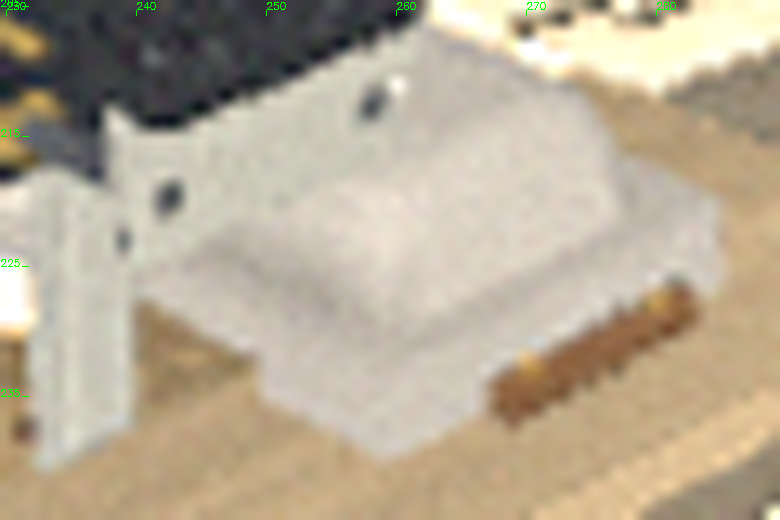

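View pics/t15.png

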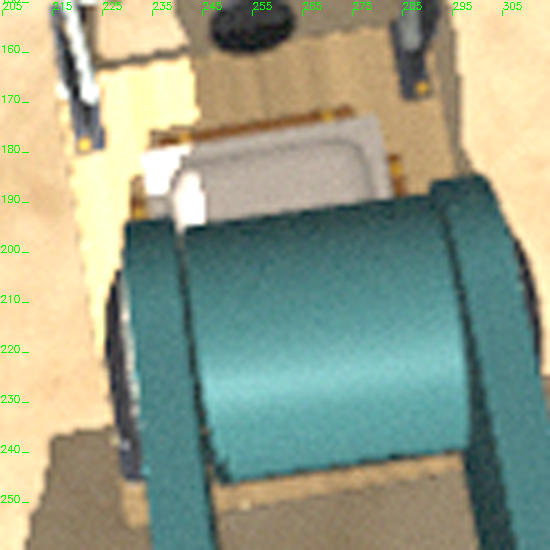

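Emit:
drive_tool(
  targets="0.0015 -0.0003 0 0 0 0 0.6; 0.003 -0.0003 0 0 0 0 0.6; 0.0045 -0.0003 0 0 0 0 0.6; 0.006 -0.0003 0 0 0 0 0.6; 0.006 -0.0003 0 0 0 0 0.6",
)

```text
clock: 20.92
eef_pos: [487.8, 95.4, 20.0]
orientation: [[0.986, -0.003, -0.164], [0.164, -0.0, 0.986], [-0.003, -1.0, -0.0]]
force: [-12.7, -1.8, 13.9]
width: 29.8
```

```bash
cat > g.py <<'E'
from m import *
def flow(a,b,n="scene",box=(252,226,284,242)):
    A=cv2.cvtColor(cv2.imread(a),cv2.COLOR_BGR2GRAY).astype(np.float32);B=cv2.cvtColor(cv2.imread(b),cv2.COLOR_BGR2GRAY).astype(np.float32)
    x0,y0,x1,y1=box
    T=A[y0:y1,x0:x1];W=np.float32([[1,0,x0],[0,1,y0]])
    cc,W=cv2.findTransformECC(T,B,W,cv2.MOTION_TRANSLATION,(3,200,1e-6),None,5)
    return W[:,2]-[x0,y0],cc
def gap(a,b,X=(531,37,35),**k):
    d,cc=flow(a,b,**k);X=np.float64(X)
    J=np.c_[proj("scene",X+[.986,.164,0])-proj("scene",X),proj("scene",X+[0,0,1])-proj("scene",X)]
    print("px",d,cc,"slide,lift at front",np.linalg.solve(J,d))
E
python3 - <<'E'
from g import *
did((.006,-.0003,0)); st()
im=env.grab_frame("scene"); cv2.imwrite("pics/scene12.png",im[:,:,::-1])
crop("pics/scene12.png","pics/s16.png",230,205,290,245,13,1.5)
for f in("10","11","12"):
  for bx in((249,228,266,243),(246,224,266,243)): gap("pics/scene9.png",f"pics/scene{f}.png",box=bx)
E
```

```text
t 20.925 p [487.84  95.38  20.04] cmd [488.75  95.49  19.85] F [-12.74  -1.78  13.88] w 29.830425400941472 q [ 0.14 -0.15  2.03 -0.    1.26 -1.59]
px [0.23 0.03] 0.9781355904651231 slide,lift at front [ 0.86 -0.47]
px [ 0.26 -0.08] 0.9746884247897185 slide,lift at front [ 0.98 -0.18]
px [ 0.75 -0.35] 0.9704005930665595 slide,lift at front [ 2.83 -0.07]
px [ 0.87 -0.47] 0.9686939668658643 slide,lift at front [3.29 0.11]
px [ 0.83 -0.78] 0.9699497897827101 slide,lift at front [3.17 1.13]
px [ 0.96 -0.86] 0.9659328632868611 slide,lift at front [3.66 1.18]
```

View pics/s16.png

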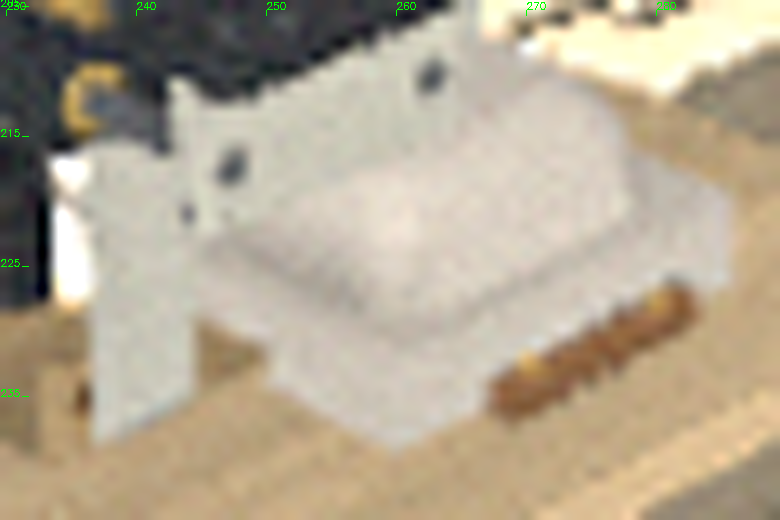

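Emit:
drive_tool(
  targets="0.0015 0 0 0 0 0 0.6; 0.003 0 0 0 0 0 0.6; 0.0045 0 0 0 0 0 0.6; 0.006 0 0 0 0 0 0.6; 0.006 0 0 0 0 0 0.6",
)

```text
clock: 21.6
eef_pos: [493.8, 96.4, 20.1]
orientation: [[0.986, -0.003, -0.164], [0.164, -0.0, 0.986], [-0.003, -1.0, -0.0]]
force: [-13.4, -2.8, 12.9]
width: 29.6
```

Run:
```python
from g import *
did((.006,0,0)); st()
for i in range(3):
    im=env.grab_frame("scene"); cv2.imwrite(f"pics/scene13{i}.png",im[:,:,::-1])
for r in("9","10","11"):
  for f in("11","12","130","131","132"):
    for bx in((249,228,266,243),(246,224,266,243)): print(r,f,end=" ");gap(f"pics/scene{r}.png",f"pics/scene{f}.png",box=bx)
```

```text
t 21.6 p [493.79  96.38  20.08] cmd [494.67  96.47  19.85] F [-13.36  -2.84  12.87] w 29.615514890467963 q [ 0.14 -0.13  2.02 -0.    1.26 -1.59]
9 11 px [ 0.75 -0.35] 0.9704005930665595 slide,lift at front [ 2.83 -0.07]
9 11 px [ 0.87 -0.47] 0.9686939668658643 slide,lift at front [3.29 0.11]
9 12 px [ 0.83 -0.78] 0.9699497897827101 slide,lift at front [3.17 1.13]
9 12 px [ 0.96 -0.86] 0.9659328632868611 slide,lift at front [3.66 1.18]
9 130 px [ 0.96 -1.14] 0.9634185673557254 slide,lift at front [3.68 2.06]
9 130 px [ 0.89 -1.31] 0.9711471871529601 slide,lift at front [3.45 2.71]
9 131 px [ 0.96 -1.13] 0.9663527319286002 slide,lift at front [3.71 2.03]
9 131 px [ 0.86 -1.29] 0.9745644808576004 slide,lift at front [3.35 2.68]
9 132 px [ 0.92 -1.17] 0.9628568908000614 slide,lift at front [3.54 2.22]
9 132 px [ 0.85 -1.32] 0.9722564791152292 slide,lift at front [3.29 2.8 ]
10 11 px [ 0.68 -0.36] 0.9766256981744111 slide,lift at front [2.56 0.05]
10 11 px [ 0.58 -0.43] 0.9916854393083396 slide,lift at front [2.19 0.45]
10 12 px [ 0.76 -0.75] 0.9773350077140491 slide,lift at front [2.91 1
[... 576 characters left out ...]
ift at front [ 0.29 -0.28]
11 11 px [-0.03 -0.03] 0.9956680006250178 slide,lift at front [-0.1   0.13]
11 12 px [ 0.16 -0.39] 0.9837955953940349 slide,lift at front [0.64 0.96]
11 12 px [ 0.07 -0.41] 0.9923024565749633 slide,lift at front [0.29 1.18]
11 130 px [ 0.31 -0.77] 0.9777606462764699 slide,lift at front [1.25 1.91]
11 130 px [ 0.55 -0.66] 0.9795586570431101 slide,lift at front [2.12 1.21]
11 131 px [ 0.3  -0.74] 0.9801936927624627 slide,lift at front [1.18 1.87]
11 131 px [ 0.52 -0.64] 0.9773217470340588 slide,lift at front [1.99 1.19]
11 132 px [ 0.26 -0.78] 0.9808147559759117 slide,lift at front [1.06 2.03]
11 132 px [ 0.53 -0.66] 0.9786375012561949 slide,lift at front [2.03 1.25]
```

Emit:
drive_tool(
  targets="0.001 0 0 0 0 0 0.6; 0.002 0 0 0 0 0 0.6; 0.003 0 0 0 0 0 0.6; 0.004 0 0 0 0 0 0.6; 0.004 0 0 0 0 0 0.6",
)

```text
clock: 22.38
eef_pos: [497.7, 97.0, 20.0]
orientation: [[0.986, -0.003, -0.164], [0.164, -0.0, 0.986], [-0.003, -1.0, 0.0]]
force: [-12.7, -2.4, 13.3]
width: 29.3
```

Run:
```python
from g import *
did((.004,0,0)); st()
for i in range(3):
    im=env.grab_frame("scene"); cv2.imwrite(f"pics/scene14{i}.png",im[:,:,::-1])
im=env.grab_frame("top"); cv2.imwrite("pics/top14.png",im[:,:,::-1])
X=np.float64((531,37,35));print(proj("scene",X+[.986,.164,0])-proj("scene",X),proj("scene",X+[0,0,1])-proj("scene",X))
for r in("9","10"):
  for f in("12","130","131","140","141","142"):
    for bx in((249,228,266,243),(246,224,266,243)): print(r,f,end=" ");gap(f"pics/scene{r}.png",f"pics/scene{f}.png",box=bx)
# back side patch: right rear corner region, should only slide
for f in("12","140"):
  print("rear",flow("pics/scene10.png",f"pics/scene{f}.png",box=(272,214,290,228)))
crop("pics/scene140.png","pics/s17.png",230,205,290,245,13,1.5)
crop("pics/scene140.png","pics/s18.png",170,110,320,260,5,1.2)
```

```text
t 22.375 p [497.67  97.03  20.05] cmd [498.61  97.13  19.85] F [-12.72  -2.39  13.31] w 29.263246158151247 q [ 0.14 -0.12  2.01 -0.    1.26 -1.59]
[ 0.26 -0.13] [-0.01 -0.31]
9 12 px [ 0.83 -0.78] 0.9699497897827101 slide,lift at front [3.17 1.13]
9 12 px [ 0.96 -0.86] 0.9659328632868611 slide,lift at front [3.66 1.18]
9 130 px [ 0.96 -1.14] 0.9634185673557254 slide,lift at front [3.68 2.06]
9 130 px [ 0.89 -1.31] 0.9711471871529601 slide,lift at front [3.45 2.71]
9 131 px [ 0.96 -1.13] 0.9663527319286002 slide,lift at front [3.71 2.03]
9 131 px [ 0.86 -1.29] 0.9745644808576004 slide,lift at front [3.35 2.68]
9 140 px [ 1.05 -1.4 ] 0.9693300447955632 slide,lift at front [4.08 2.74]
9 140 px [ 1.14 -1.46] 0.9782910948671073 slide,lift at front [4.39 2.79]
9 141 px [ 1.04 -1.42] 0.965990570822735 slide,lift at front [4.03 2.82]
9 141 px [ 1.14 -1.49] 0.9777123168831895 slide,lift at front [4.4 2.9]
9 142 px [ 1.03 -1.43] 0.9658665318516548 slide,lift at front [4.   2.86]
9 142 px [ 1.1  -1.47] 0.9771442031970681 slide,lift at front [4.26 2.89]
10 12 px [ 0.76 -0.75] 0.9773350077140491 
[... 253 characters left out ...]
7]
10 131 px [ 0.9  -1.13] 0.9741075947722231 slide,lift at front [3.46 2.14]
10 131 px [ 0.87 -1.13] 0.9883818420936202 slide,lift at front [3.37 2.17]
10 140 px [ 1.01 -1.35] 0.9791137254672142 slide,lift at front [3.92 2.65]
10 140 px [ 1.19 -1.31] 0.9725208326172029 slide,lift at front [4.59 2.24]
10 141 px [ 1.   -1.39] 0.9753852676340989 slide,lift at front [3.88 2.79]
10 141 px [ 1.2  -1.31] 0.9729994629499432 slide,lift at front [4.6  2.24]
10 142 px [ 0.95 -1.43] 0.9746503281837328 slide,lift at front [3.68 2.98]
10 142 px [ 1.16 -1.33] 0.9713827336683875 slide,lift at front [4.46 2.33]
rear (array([ 0.51, -0.5 ]), 0.9818378857318392)
rear (array([ 0.57, -0.5 ]), 0.9801140676924939)
```

View pics/s17.png

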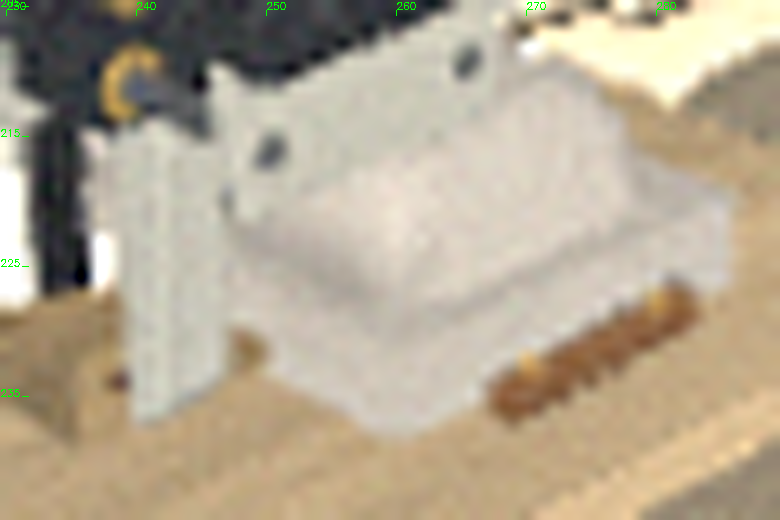

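View pics/s18.png

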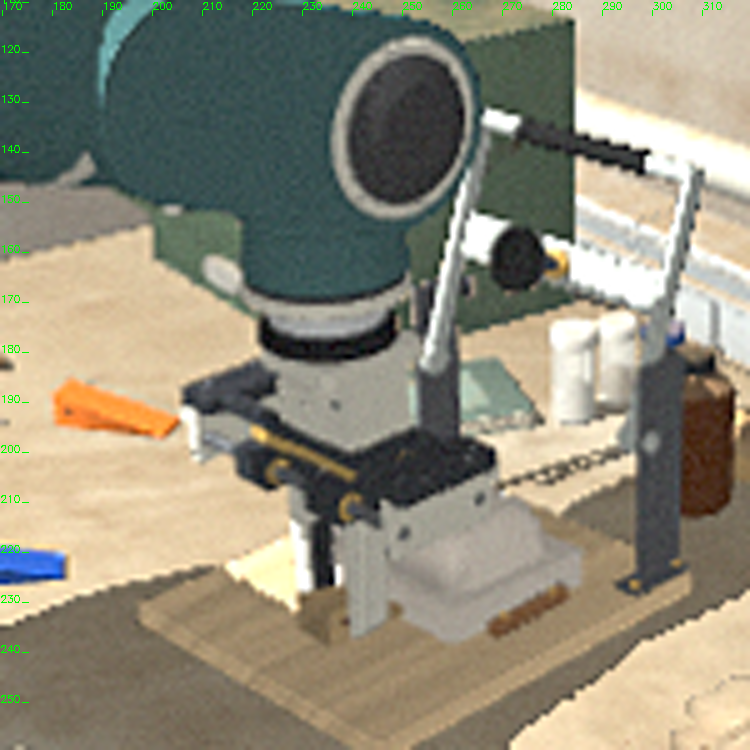

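View pics/top14.png

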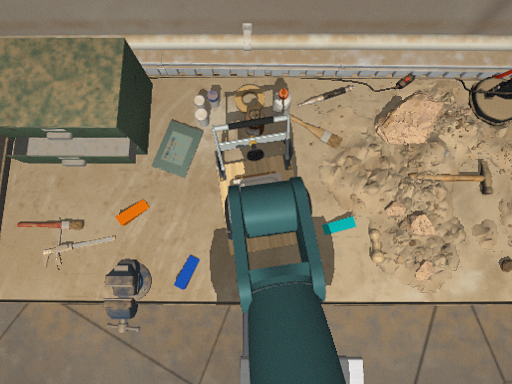

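Emit:
drive_tool(
  targets="0 0 0 0 0 0 0.6; 0 0 0 0 0 0 0.6; 0 0 0 0 0 0 0.6; 0 0 0 0 0 0 0.6",
)

```text
clock: 23.08
eef_pos: [497.7, 97.0, 20.1]
orientation: [[0.986, -0.003, -0.164], [0.164, -0.0, 0.986], [-0.003, -1.0, 0.0]]
force: [-13.2, -1.9, 14.4]
width: 29.4
```

Run:
```python
from g import *
st()
im=env.grab_frame("scene"); cv2.imwrite("pics/scene15.png",im[:,:,::-1])
gap("pics/scene10.png","pics/scene15.png",box=(249,228,266,243))
gap("pics/scene140.png","pics/scene15.png",box=(249,228,266,243))
print(env.finish_job())
```

```text
t 23.075 p [497.67  97.02  20.06] cmd [498.61  97.13  19.85] F [-13.21  -1.86  14.41] w 29.436837598006935 q [ 0.14 -0.12  2.01 -0.    1.26 -1.59]
px [ 1.   -1.39] 0.9766762381346962 slide,lift at front [3.88 2.8 ]
px [0.01 0.02] 0.985730855576126 slide,lift at front [ 0.02 -0.06]
the job is handed in; nothing more can be done
None
```

I handed the job in at about 23 s, with the case tipped up on the wedge and the gripper still holding it. The gap is probably close to 4 mm, but I could only measure it roughly.

- **Yoke:** I gripped the yoke by its rubber grip and swung it back along its arc. I eased it on until the force rose to 17 N, which I took as its stop, then backed off and let go. Later pictures show it staying there.
- **Wedge:** I gripped the brown wedge across its width and pushed it, thin edge first and flat on the board, into the slot. The push was about 13 N. The case first slid about 2 mm back, which matches the gap to its rear cleat, and then its front lifted.
- **Last checks:** Force, pose and grip (29.4 mm, set to 55 N) were steady, and the case did not move during a 0.5 s hold before handing in.
- **Gap estimates that disagree:**

| Method | Estimated gap |
|---|---|
| Picture matching, unadjusted | 2.2–3.0 mm |
| Picture matching, allowing for about 2 mm of slide | 3.3–3.6 mm |
| Wedge travel since lift began | 3.9–4.0 mm |
| Wedge travel, counting from where the force first rose | about 4.5 mm |
| Front corner read by eye | 4–5 mm (±1 mm) |

- **Also unexplained:** The patch at the back of the case moved about 0.2 pixel more than sliding should give, so the picture figures may be slightly off. About 13 N also pushes up on the tool, probably from pressing the wedge on the board.
- **Other objects:** The look-alikes and bystanders look undisturbed in the last overview pictures.

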